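# Clear, peel off and hold out the top parts tray

## Robot

A 6-joint arm with a two-finger parallel gripper is mounted at the origin on the work surface. World frame = base frame: x ahead of the robot, y to its left, z up, the work surface at z = 0. Lengths are in m, angles in rad, forces in N, time in s.
With the tool pointing down it reaches from about 0.35 to 0.775 m from the base axis. Payload 7.3 kg.
Tool frame: the origin (TCP) lies at the very end of the fingers, on their centre line; the grasp point (between the pads) lies 19 mm behind it; x points along the fingers, y is the direction in which the jaws open and shut, and the axes are right-handed (so a half turn about x gives the same grasp; the last joint's range is limited). The gripper opens to 92 mm and grips with 3 to 60 N. Pads are 19 mm wide; open, the fingers measure 130 mm over their backs; the gripper's body (75 mm by 190 mm) begins 47 mm behind the grasp point.
Start: joints at [1.144, 0.342, 1.524, -0, 1.275, -0.146], TCP at [0.145, 0.504, 0.227] pointing down, gripper open.
Joint ranges: [-2.53, 2.53], [-0.77, 2.02], [0.04, 2.7], [-1, 4.14], [0.28, 2.66], [-3.11, 3.11]. Speed limits (rad/s): [2.57, 2.57, 3.14, 3.14, 3.14, 3.14].

## Interface

Orientations are given as [roll, pitch, yaw] about the fixed x, y, z axes, in that order (R = Rz(yaw) Ry(pitch) Rx(roll)).
In Python, from cell import robot gives the robot as it stands.
- The arm moves only by the tool play_rows, never from a script. Its argument "moves" is a list that holds one entry, the list of rows, each a list of 5 numbers: the shift along the tool's x, y, z in m, then the turn about the tool's x in degrees, then the opening, from -1 (shut) to 1 (fully open), so that 0 is half open. A call has exactly 10 rows; each row shifts and turns the pose as measured when the row begins, along the tool's axes as they then stand; what a row does not reach is not made up. A row lasts 1/10 s, in which the tool goes at most 50 mm and 8.59 degrees, less where a joint would pass 70% of its speed; a pose out of reach is approached as far as the arm can. A call with a gripper value outside its range is refused whole. The fingers move at their own pace and stop on an object; "grip_force" is the grip in N (left out, the last holds). Time passes only in rows, so rows that do not move let the fingers close, or fill a call up. It gives the time, the measured TCP pose, the force and the opening at its end, in the units of the state.
- robot.observe(): the state, without advancing time (a new reading comes with each control period).
- robot.read_camera(name): name is "scene" or "top" or "wrist"; returns the picture (480x640x3 uint8, red, green, blue); there is no depth.
- robot.get_calibration(name): a dict with "mtx" (3x3 intrinsics, pixels), "view" (4x4, takes a point from world to camera coordinates). Camera axes: x right, y up, looking along -z (the intrinsics and any distortion apply to the point x, -y, -z); pixel columns grow to the right and rows downward; lengths in m; the calibration is good to about 2 mm. A picture is of the moment at which its call begins: read the wrist's pose just before it. get_calibration takes no time and is no camera call; for the wrist camera it gives the pose at the moment of the call.
- robot.hand_in(): hands the job in, once; it reports no verdict.
Trained networks look in the newest picture that a camera, given by its name, has taken for a name from the list of things; names that differ only in an ending like _2 or _b are one class to them, and where a whole thing is asked for, a point or a joint stands for the part that bears it (a point fixed in the world has none). Each returns a list of dicts, best first, with "score" (0 to 1); they miss things now and then, are a little off and sometimes report something else, mostly with a low value. They report only what shows in the picture. A call takes as long as a camera call.
- robot.spot_in(camera, label): "point" ([column, row] in pixels, amid what is visible of it).
The state is a dict: "time": time; "qpos": joint angles; "qvel": joint speeds; "joint_efforts": joint torques, N m; "tool_pos": TCP position; "tool_rot": TCP orientation; "contact_force": force on the tool from outside, world axes, zero at the start; "torque": the same for the moment, N m; "opening": finger opening in m.
Only numpy, scipy, OpenCV 4.12 (cv2) and the standard library are available. Lean on these libraries where they do the work, as an engineer would, in place of code of your own. Each camera call takes 0.05 s, during which the arm holds its last target.

## Task

The fitter needs an empty parts tray. Put the blue-topped setting block that was left in the top tray back into the slot with the blue label, lowering it in upright and fully home without dropping it. Then peel the top tray off its sticky nested stack by lifting one corner first while the opposite corner stays down, bring it over the middle of the green fitting mat and finish still holding it there in the gripper, level and about a hand's width or more clear above the mat, leaving the other things where they are.

Things in the scene. Friction and masses are not known exactly. Their poses are not given: they have to be found in the camera images.
- tray: loose top tray of the stack, milky grey plastic, 180 (own x) by 130 (own y) by 38 mm high, 110 g. Origin: centre of its underside, z up. Its corners are cut at 45 degrees. All round runs an upright rim band, 10 mm thick, faces vertical: the top 18 mm of the tray. Below it a thin body tapers 10 degrees and nests in the next tray. Inner floor 2.5 mm above the origin
- corner0 (a point): middle of the outer top edge of the tray's cut corner at own +x +y, (75, 50, 38) mm from its origin; 98 mm above the bench when nested. The cut is a flat 42 mm long that faces 45 degrees between own +x and +y. The rim can be pinched here from above, one finger inside and one outside, at most 16 mm deep: 18 mm below the top begins the next tray's rim, of the same outline
- corner1 (a point): the same at own -x +y, (-75, 50, 38) mm; opposite corner3. Each nested corner of the tray is jammed in the springy corner of the tray below by about 4 N, and lets go once it has risen about 12 mm or been drawn 2 mm inwards
- corner2 (a point): the same at own -x -y, (-75, -50, 38) mm; opposite corner0. Peeling up any one corner takes 5 to 12 N (pulling all four straight up at once 15 to 20 N); the tray then turns about the rim of the opposite corner, 80 mm above the bench
- corner3 (a point): the same at own +x -y (75, -50, 38) mm; opposite corner1
- stack: three more of the same trays nested in one another on a 6 mm steel plate screwed to the bench; they do not move. Origin: centre of the plate's underside on the bench, axes as the tray's. Its topmost rim is 80 mm above the bench; the loose tray sits in it with its origin at 60 mm and its rim top at 98 mm
- block: the setting block to be put away: steel, 30 mm (own x) by 20 mm (own y) by 70 mm tall, top 14 mm painted blue, 320 g. Origin: centre of its underside, z up. It stands in the top tray, its top about 132 mm above the bench and 34 mm above the tray's rim
- blue_pocket (a point): floor centre of the blue-labelled pocket, 16 mm above the bench. Pocket 33 (own x) by 23 (own y) mm, 26 deep, 2 mm chamfer at the mouth, in a wooden holder 84 by 54 mm, top 42 mm above the bench; blue label plates lie on the -x end of its top and on its -x face. A block stands in it upright, either way round, 30 mm side along x; its top is then 86 mm above the bench
- yellow_pocket (a point): floor of the yellow-labelled pocket, same kind; the yellow block stands in it
- red_pocket (a point): floor of the red-labelled pocket, same kind; empty, its block is in use elsewhere. The three holders stand in a row, 58 mm apart along own y, in any order
- block_yellow: another such block, yellow top, already standing in its own slot; leave it alone. Origin: centre of its underside
- stand: aluminium plate 100 by 190 by 8 mm fixed to the bench, carrying the three wooden holders. Origin: centre of its underside, y along the row
- mat: green rubber fitting mat, 170 mm (own x) by 130 mm (own y) by 3 mm, stuck to the bench. Origin: centre of its underside
- clamp: small aluminium U-shaped clamp part lying on the mat, 60 by 36 by 35 mm; leave it alone. Origin: centre of its underside
- wrench: steel wrench 160 mm long lying on the bench between the robot and the mat; leave it alone
- socket: steel wrench socket 26 mm across, 36 mm tall, standing on the bench beyond the mat; leave it alone. Origin: centre of its underside

How it is judged:
By the outcome, as a careful person would: the job done as asked, in the order asked, and still so for the second after the job is handed in, while the arm keeps its last pose, push and grip.
It also fails if it takes over 64 s, if anything falls off the work surface, if the arm or the gripper's body presses on something with over 40 N, if the wrist force passes 120 N, or if a joint passes its speed limit or range.

## Working session

There is one attempt and no reset: what is moved stays moved. The work goes in short steps, Python scripts to look and compute and a tool call to move; the robot and the scene stay as the last step left them, time stands still between calls to the robot, and variables do not carry over. Pictures are saved under pics/ and viewed, and the job is handed in when it is done.

Besides the shell and the picture viewer there is one more tool, called after "Emit:" by a JSON object that holds its "op" and its "data". play_rows: Moves the arm, as the interface text tells. Its arguments: {"type":"object","properties":{"moves":{"type":"array"},"grip_force":{"type":"number"}},"required":["moves"]}

```bash
ls; mkdir -p pics
python3 - <<'E'
from cell import robot
import cv2
print(robot.observe())
for n in("scene","top","wrist"):
    im=robot.read_camera(n); cv2.imwrite(f"pics/{n}0.png",im[:,:,::-1])
    c=robot.get_calibration(n); print(n,c)
    for l in(["tray","corner0","corner1","corner2","corner3","block","blue_pocket","yellow_pocket","red_pocket","mat","clamp","wrench","socket"] if n!="wrist" else []):
        r=robot.spot_in(n,l); print(l,[(x["point"],round(x["score"],2)) for x in r[:3]])
print(robot.observe()["time"])
E
```

```text
pics
{'time': 0.0, 'qpos': array([ 1.14400064e+00,  3.42690665e-01,  1.52501237e+00, -1.09268985e-05,
        1.27539222e+00, -1.45971837e-01]), 'qvel': array([-4.14189739e-04, -4.23005800e-04,  5.90661969e-04, -3.63299874e-05,
       -1.01883692e-03,  1.33413386e-04]), 'joint_efforts': array([-4.55411719e-04, -4.31239843e+01, -2.44222444e+01,  7.18205888e-02,
        5.58702531e-02, -1.42366421e-04]), 'tool_pos': array([0.14530096, 0.50407207, 0.22606322]), 'tool_rot': array([-1.70981445,  1.56929369, -1.99063511]), 'contact_force': array([0.23606041, 0.84885783, 0.01573907]), 'torque': array([-0.01702293,  0.02726841, -0.0026023 ]), 'opening': 0.09190280479706095}
scene {'mtx': array([[542.30855375,   0.        , 312.81055397],
       [  0.        , 542.30855375, 241.84361896],
       [  0.        ,   0.        ,   1.        ]]), 'view': array([[-0.2794587 ,  0.96015464, -0.00242763,  0.16085169],
       [-0.64601945, -0.1861561 ,  0.74027344,  0.33150695],
       [ 0.71032507,  0.20844415,  0.67230152, -1.43296486],
       [ 0.        ,  0.        ,  0.        ,  1.        ]])}
tr
[... 1051 characters left out ...]
 [([391.1, 292.4], 0.98), ([232.7, 273.2], 0.74)]
yellow_pocket [([435.5, 289.5], 0.86)]
red_pocket [([416.3, 290.8], 0.63)]
mat [([394.6, 272.4], 0.64), ([339.2, 248.4], 0.55)]
clamp [([335.5, 242.3], 0.88)]
wrench [([308.5, 320.0], 0.84)]
socket [([312.4, 168.4], 0.61)]
wrist {'mtx': array([[389.29728478,   0.        , 319.21255044],
       [  0.        , 389.29728478, 235.27635742],
       [  0.        ,   0.        ,   1.        ]]), 'view': array([[ 0.27732416,  0.96077563, -0.00122161, -0.52587665],
       [-0.91523187,  0.26379086, -0.30457349,  0.03884894],
       [-0.29230454,  0.08558364,  0.95248806, -0.39121811],
       [ 0.        ,  0.        ,  0.        ,  1.        ]])}
1.45
```

View pics/scene0.png

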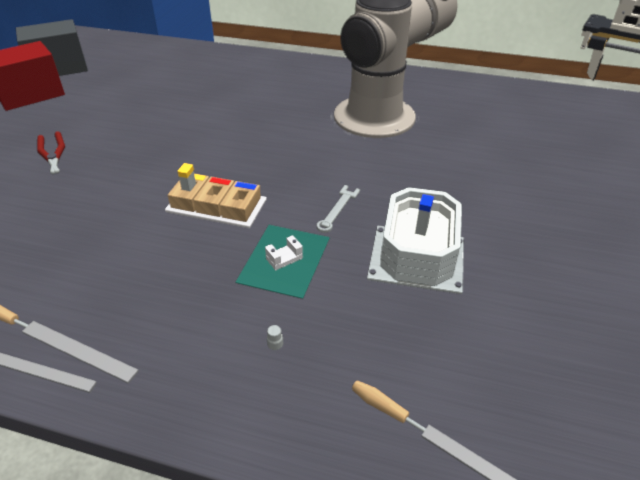

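View pics/top0.png

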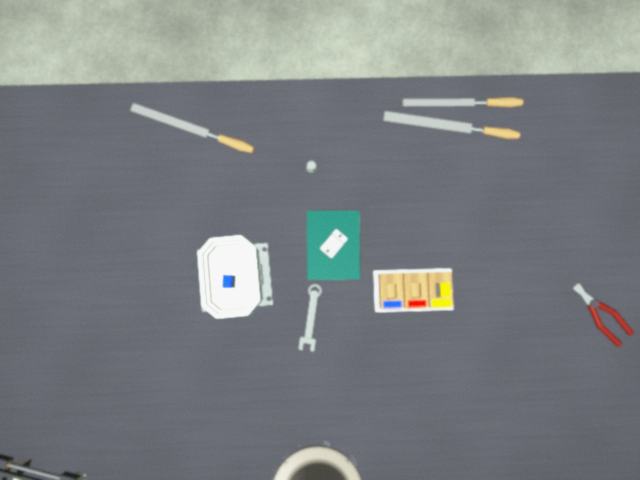

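View pics/wrist0.png

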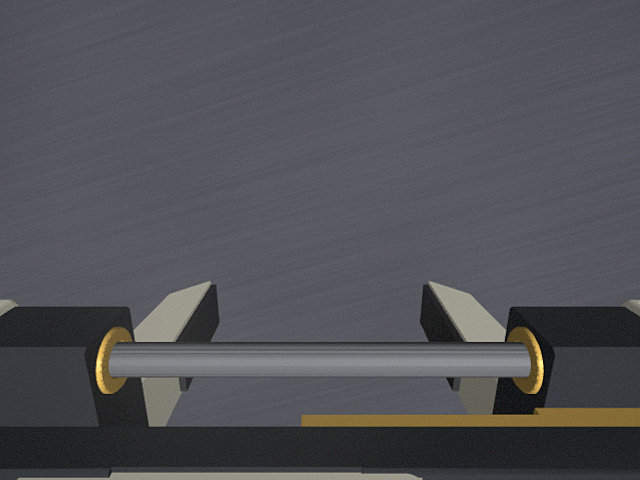

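Run:
```python
import cv2
im=cv2.imread("pics/top0.png"); cv2.imwrite("pics/top0z.png",cv2.resize(im[220:340,140:300],None,fx=5,fy=5,interpolation=2)); cv2.imwrite("pics/top0y.png",cv2.resize(im[220:340,340:500],None,fx=5,fy=5,interpolation=2))
im=cv2.imread("pics/scene0.png"); cv2.imwrite("pics/scene0z.png",cv2.resize(im[150:300,345:505],None,fx=4,fy=4,interpolation=2)); cv2.imwrite("pics/scene0y.png",cv2.resize(im[150:270,130:290],None,fx=5,fy=5,interpolation=2))
```

```text
(no output)
```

View pics/top0z.png

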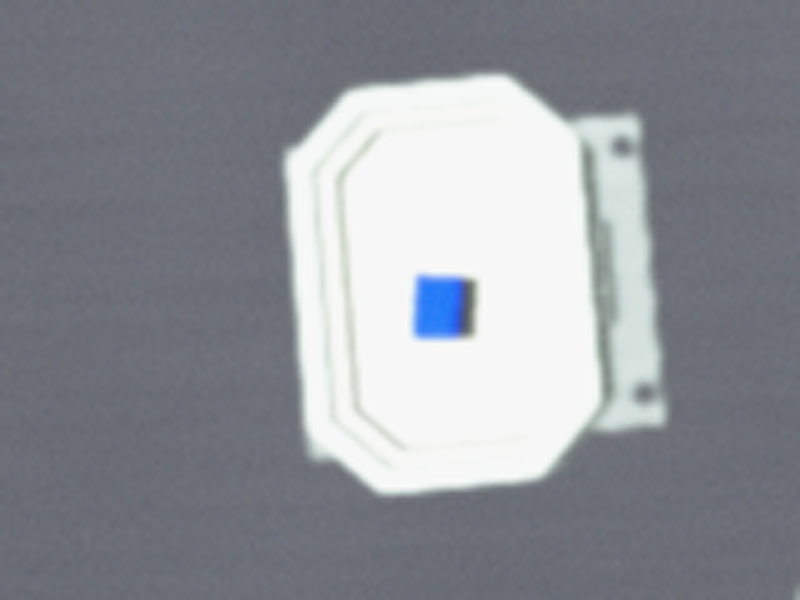

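View pics/top0y.png

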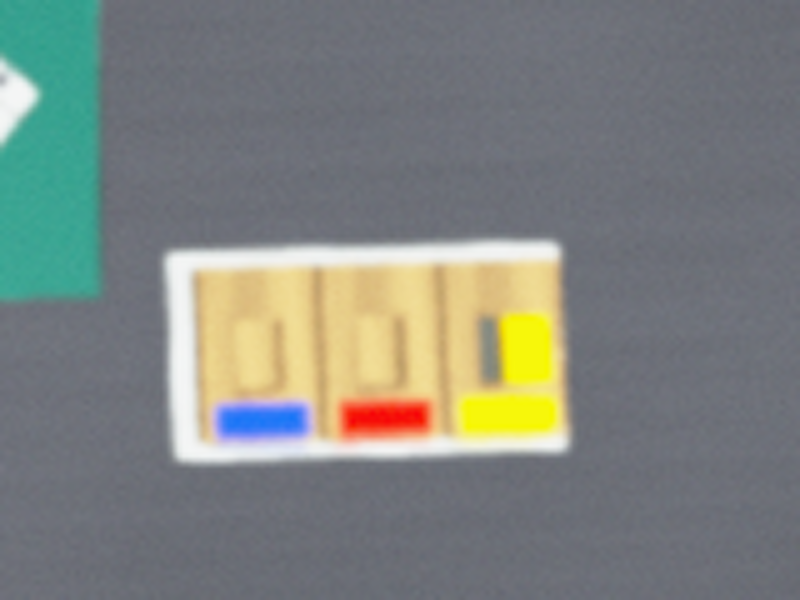

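View pics/scene0y.png

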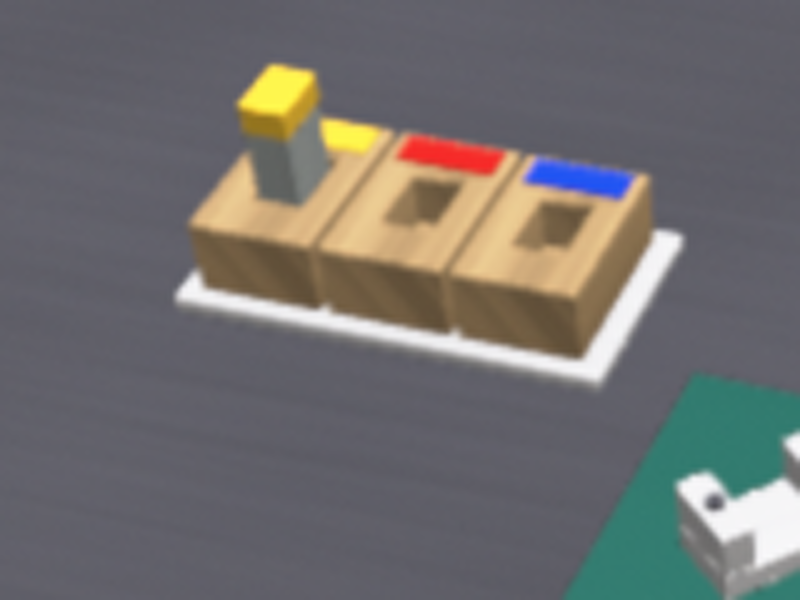

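View pics/scene0z.png

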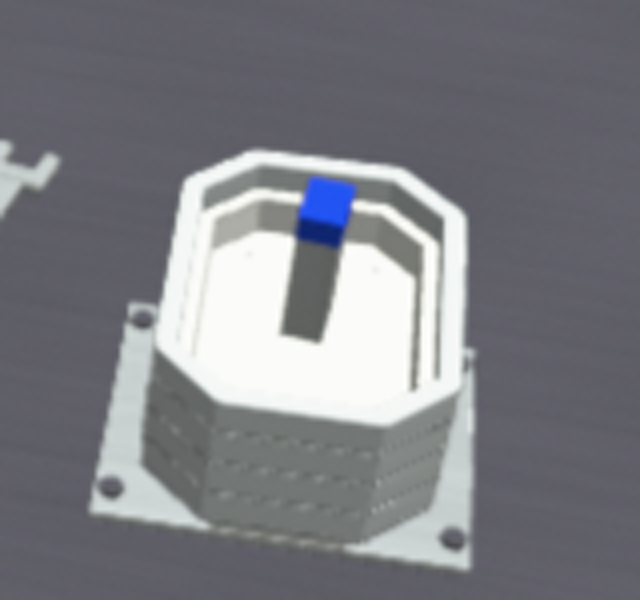

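The scene view shows the tray stack at about (417,235) with the blue block in it. The top view shows the blue holder at about (392,290). Next I turn outline pixels into poses.

```bash
cat > h.py <<'E'
import numpy as np, cv2
from scipy.spatial.transform import Rotation as R
def p2w(c,px,z):
    px=np.atleast_2d(px).astype(float); K=c["mtx"];V=c["view"]
    d=np.c_[(px[:,0]-K[0,2])/K[0,0],-(px[:,1]-K[1,2])/K[1,1],-np.ones(len(px))]
    Rm=V[:3,:3];o=-Rm.T@V[:3,3];d=d@Rm
    s=(z-o[2])/d[:,2]; return o+d*s[:,None]
def w2p(c,P):
    P=np.atleast_2d(P);V=c["view"];K=c["mtx"];q=P@V[:3,:3].T+V[:3,3]
    return np.c_[K[0,0]*q[:,0]/-q[:,2]+K[0,2],K[1,1]*-q[:,1]/-q[:,2]+K[1,2]]
def Rt(s): return R.from_euler('xyz',s["tool_rot"]).as_matrix()
def totool(s,dw): return Rt(s).T@np.asarray(dw)
E
python3 - <<'E'
from h import *
from cell import robot
np.set_printoptions(precision=4,suppress=True)
s=robot.observe(); print(s["time"],Rt(s))
t=robot.get_calibration("top");sc=robot.get_calibration("scene");w=robot.get_calibration("wrist")
cam=-w["view"][:3,:3].T@w["view"][:3,3]; print("wristcam tool off",totool(s,cam-s["tool_pos"]),"look(tool)",totool(s,-w["view"][2,:3]))
z=lambda a,ox,oy,f:np.array(a)/f+[ox,oy]
print("blk",p2w(t,z([(415,275),(463,278),(463,338),(414,337)],140,220,5),.132))
print("blk sc",p2w(sc,z([(309,178),(356,182),(349,217),(301,211)],345,150,4),.132))
tr=p2w(t,z([(288,150),(350,92),(507,75),(580,135),(603,405),(545,475),(383,492),(312,430)],140,220,5),.098);print("tray",tr,tr.mean(0))
print("tray sc",p2w(sc,z([(255,152),(400,168),(466,215),(460,385),(388,424),(218,402),(157,345),(183,187)],345,150,4),.098))
print("pocket",p2w(t,z([(233,318),(278,318),(282,390),(236,390)],340,220,5),.042))
print("pocket sc",p2w(sc,z([(546,200),(592,205),(563,252),(515,240)],130,150,5),.042))
print("holder top outer sc",p2w(sc,z([(397,135),(520,152),(652,178),(578,297),(452,272),(322,250)],130,150,5),.042))
print("mat",p2w(t,[(307,211),(360,211),(360,280),(307,280)],.003).mean(0))
E
```

```text
1.45 [[ 0.0001  0.2771  0.9608]
 [ 0.0001  0.9608 -0.2771]
 [-1.      0.0001  0.    ]]
wristcam tool off [-0.1571  0.0014 -0.082 ] look(tool) [ 0.9525 -0.0014  0.3046]
blk [[0.5092 0.1924 0.132 ]
 [0.5073 0.1716 0.132 ]
 [0.4813 0.1719 0.132 ]
 [0.4823 0.1931 0.132 ]]
blk sc [[0.4834 0.1761 0.132 ]
 [0.4805 0.1965 0.132 ]
 [0.5065 0.1966 0.132 ]
 [0.5081 0.176  0.132 ]]
tray [[0.5677 0.2547 0.098 ]
 [0.5932 0.2267 0.098 ]
 [0.599  0.1558 0.098 ]
 [0.5709 0.1233 0.098 ]
 [0.4496 0.115  0.098 ]
 [0.4193 0.1414 0.098 ]
 [0.4139 0.2135 0.098 ]
 [0.4422 0.2448 0.098 ]] [0.507  0.1844 0.098 ]
tray sc [[0.424  0.1469 0.098 ]
 [0.4177 0.2147 0.098 ]
 [0.4455 0.2477 0.098 ]
 [0.5635 0.255  0.098 ]
 [0.5958 0.2285 0.098 ]
 [0.6021 0.1588 0.098 ]
 [0.5738 0.1277 0.098 ]
 [0.4606 0.1187 0.098 ]]
pocket [[ 0.4802 -0.1768  0.042 ]
 [ 0.4796 -0.1981  0.042 ]
 [ 0.4458 -0.1986  0.042 ]
 [ 0.4464 -0.1769  0.042 ]]
pocket sc [[ 0.451  -0.1952  0.042 ]
 [ 0.449  -0.1756  0.042 ]
 [ 0.4818 -0.1754  0.042 ]
 [ 0.4798 -0.1971  0.042 ]]
holder top outer sc [[ 0.4256 -0.2738  0.042 ]
 [ 0.4225 -0.2185  0.042 ]
 [ 0.4245 -0.1582  0.042 ]
 [ 0.5073 -0.1589  0.042 ]
 [ 0.5063 -0.2134  0.042 ]
 [ 0.5076 -0.2699  0.042 ]]
mat [ 0.577  -0.0559  0.003 ]
```

```bash
cat >> h.py <<'E'
def plan(s,target,yawy,n):
    """target TCP, yawy = world angle deg of tool y. print rows dx dy dz turn"""
    M=Rt(s); a0=np.degrees(np.arctan2(M[1,1],M[0,1])); d=(yawy-a0+180)%360-180
    dw=(np.array(target)-s["tool_pos"])/n
    print("dw total",dw*n,"yaw now",a0,"dturn total",-d)
    for i in range(n):
        a=np.radians(a0+d*i/n)
        print([round(-dw[2],4),round(dw[0]*np.cos(a)+dw[1]*np.sin(a),4),round(dw[0]*np.sin(a)-dw[1]*np.cos(a),4),round(-d/n,2)])
E
python3 - <<'E'
from h import *
from cell import robot
plan(robot.observe(),[.495,.184,.25],90,10)
E
```

```text
dw total [ 0.3495246  -0.32046823  0.02323603] yaw now 73.91070481379353 dturn total -16.08929518620647
[np.float64(-0.0023), np.float64(-0.0211), np.float64(0.0425), np.float64(-1.61)]
[np.float64(-0.0023), np.float64(-0.0223), np.float64(0.0419), np.float64(-1.61)]
[np.float64(-0.0023), np.float64(-0.0235), np.float64(0.0412), np.float64(-1.61)]
[np.float64(-0.0023), np.float64(-0.0246), np.float64(0.0405), np.float64(-1.61)]
[np.float64(-0.0023), np.float64(-0.0257), np.float64(0.0398), np.float64(-1.61)]
[np.float64(-0.0023), np.float64(-0.0268), np.float64(0.0391), np.float64(-1.61)]
[np.float64(-0.0023), np.float64(-0.0279), np.float64(0.0383), np.float64(-1.61)]
[np.float64(-0.0023), np.float64(-0.029), np.float64(0.0375), np.float64(-1.61)]
[np.float64(-0.0023), np.float64(-0.03), np.float64(0.0367), np.float64(-1.61)]
[np.float64(-0.0023), np.float64(-0.0311), np.float64(0.0358), np.float64(-1.61)]
```

Emit:
{"op": "play_rows", "data": {"moves": [[[-0.002, -0.021, 0.0425, -1.6, 0.2], [-0.002, -0.022, 0.042, -1.6, 0.2], [-0.002, -0.0235, 0.041, -1.6, 0.2], [-0.002, -0.0245, 0.0405, -1.6, 0.2], [-0.002, -0.0255, 0.04, -1.6, 0.2], [-0.002, -0.027, 0.039, -1.6, 0.2], [-0.002, -0.028, 0.038, -1.6, 0.2], [-0.002, -0.029, 0.0375, -1.6, 0.2], [-0.002, -0.03, 0.037, -1.6, 0.2], [-0.002, -0.031, 0.036, -1.6, 0.2]]]}}

```text
time: 2.45
tool_pos: [0.5063, 0.1795, 0.2477]
tool_rot: [0.992, 1.566, 1.013]
contact_force: [1.0, 0.7, -0.1]
opening: 0.0549
```

```bash
cat > look.py <<'E'
import sys,pickle
from h import *
from cell import robot
n=sys.argv[1]; s=robot.observe(); c=robot.get_calibration("wrist"); im=robot.read_camera("wrist")
cv2.imwrite(f"pics/{n}.png",im[:,:,::-1]); pickle.dump((s,c),open(f"pics/{n}.pkl","wb"))
print(s["time"],s["tool_pos"].round(4),Rt(s).round(3).tolist(),s["opening"],s["contact_force"])
E
python3 look.py w1
```

```text
2.45 [0.5063 0.1795 0.2477] [[0.002, -0.021, 1.0], [0.004, 1.0, 0.021], [-1.0, 0.004, 0.003]] 0.054853894902805206 [ 0.9768694   0.73793057 -0.07977103]
```

View pics/w1.png

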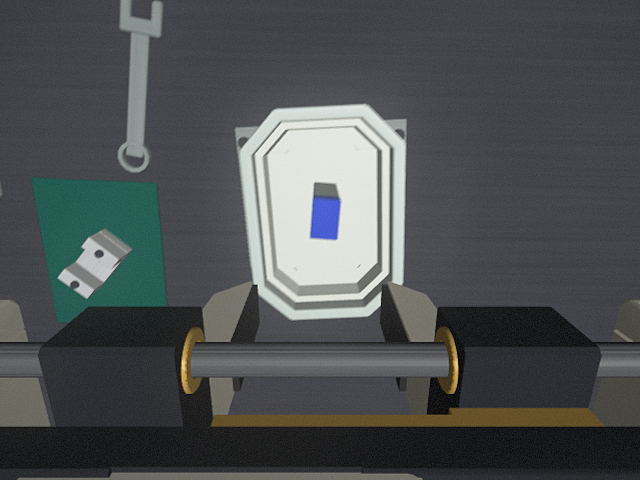

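Wrist view: the block's blue top is at about (325,218), the tray rim is fully visible, and the clamp lies on the mat at about (95,262). Now measure both poses.

```bash
cat > meas.py <<'E'
import pickle
from h import *
s,c=pickle.load(open("pics/w1.pkl","rb")); im=cv2.imread("pics/w1.png"); hsv=cv2.cvtColor(im,cv2.COLOR_BGR2HSV)
m=cv2.inRange(hsv,(105,120,60),(130,255,255)); n,l,st,ce=cv2.connectedComponentsWithStats(m)
i=1+np.argmax(st[1:,4]); print(st[i],ce[i])
cn=max(cv2.findContours((l==i).astype(np.uint8),0,1)[0],key=len)
r=cv2.minAreaRect(cn); b=cv2.boxPoints(r); print(r,b); P=p2w(c,b,.132);print(P, P.mean(0))
cv2.imwrite("pics/w1z.png",cv2.resize(im[95:325,230:415],None,fx=2.6,fy=2.6,interpolation=2))
cv2.imwrite("pics/w1b.png",cv2.resize(im[170:250,290:360],None,fx=7,fy=7,interpolation=2))
E
python3 meas.py
```

```text
[ 311  197   29   42 1056] [324.91382576 217.82859848]
((325.0970458984375, 217.59291076660156), (26.557605743408203, 40.730838775634766), 3.945185899734497) [[310.44852 236.99646]
 [313.2509  196.36215]
 [339.74557 198.18936]
 [336.9432  238.82367]]
[[0.51343909 0.17429255 0.132     ]
 [0.4829333  0.17585633 0.132     ]
 [0.48387097 0.19478673 0.132     ]
 [0.51445971 0.19385825 0.132     ]] [0.49867577 0.18469847 0.132     ]
```

View pics/w1z.png

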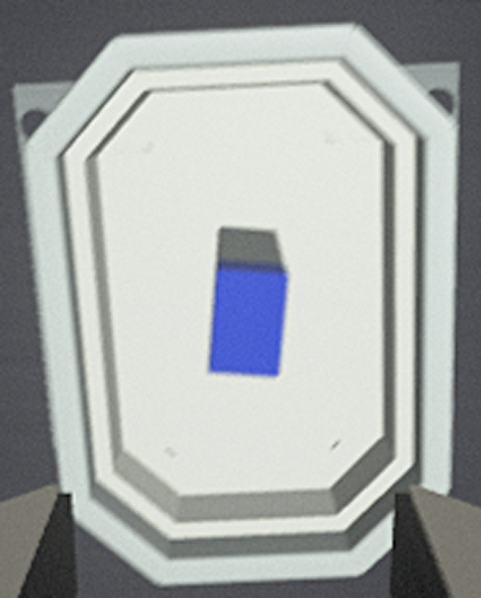

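View pics/w1b.png

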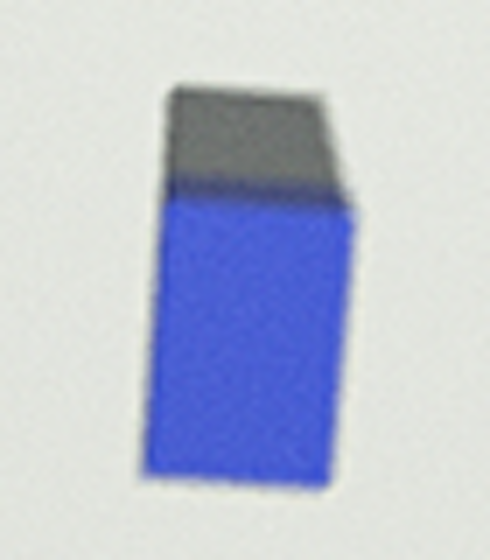

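Emit:
{"op": "play_rows", "data": {"moves": [[[0.01, 0.001, -0.002, 0.7, 0.2], [0.02, 0.001, -0.002, 0.8, 0.2], [0.02, 0.001, -0.002, 0.7, 0.2], [0.02, 0.001, -0.002, 0.8, 0.2], [0.02, 0.001, 0, 0.7, 0.2], [0.02, 0, 0, 0, 0.2], [0.02, 0, 0, 0, 0.2], [0.013, 0, 0, 0, 0.2], [0.005, 0, 0, 0, 0.2], [0, 0, 0, 0, 0.2]]]}}

```text
time: 3.5
tool_pos: [0.4954, 0.1846, 0.0893]
tool_rot: [2.157, 1.57, 2.105]
contact_force: [0.9, -0.3, 0.0]
opening: 0.0552
```

```bash
python3 look.py w2
```

```text
3.5 [0.4954 0.1846 0.0893] [[-0.001, 0.052, 0.999], [0.001, 0.999, -0.052], [-1.0, 0.001, -0.001]] 0.05518279882176928 [ 0.90539968 -0.26319056  0.01394937]
```

View pics/w2.png

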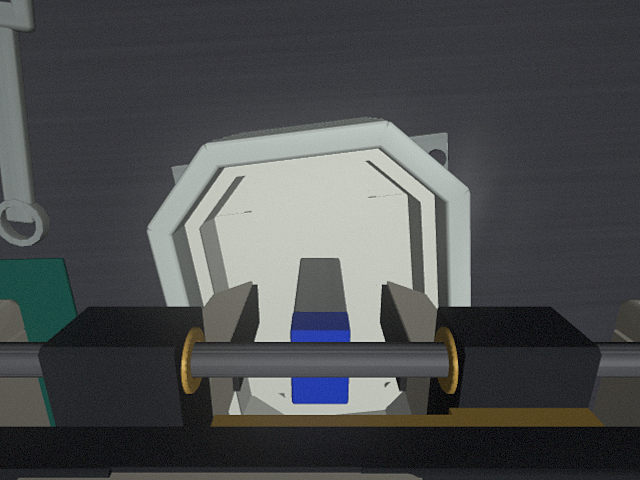

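Emit:
{"op": "play_rows", "data": {"moves": [[[-0.005, 0, 0.001, 0, 0.2], [-0.003, 0, 0.001, 0, 0.2], [0, 0, 0, 0, 0.2], [0, 0, 0, 0, -1], [0, 0, 0, 0, -1], [0, 0, 0, 0, -1], [0, 0, 0, 0, -1], [0, 0, 0, 0, -1], [0, 0, 0, 0, -1], [0, 0, 0, 0, -1]]], "grip_force": 40}}

```text
time: 4.55
tool_pos: [0.4993, 0.1852, 0.1016]
tool_rot: [0.46, 1.564, 0.408]
contact_force: [-0.3, 0.9, 0.9]
opening: 0.0198
```

Run:
```python
from h import *
from cell import robot
s=robot.observe(); print(s)
plan(s,[.464,-.187,.25],90,10)
```

```text
{'time': 4.55, 'qpos': array([ 2.10408995e-01,  4.85652240e-01,  1.67870344e+00,  1.53040062e-03,
        9.70912551e-01, -1.30892519e+00]), 'qvel': array([ 0.000887  ,  0.0001326 , -0.00074048, -0.00120088, -0.00075393,
       -0.00029557]), 'joint_efforts': array([-5.27260441e-02, -4.57440877e+01, -2.00250489e+01, -1.22082228e-02,
        1.41314199e-02,  1.98513939e-03]), 'tool_pos': array([0.49929911, 0.18516915, 0.10163163]), 'tool_rot': array([0.45985462, 1.56434646, 0.40753249]), 'contact_force': array([-0.2848148 ,  0.89532593,  0.91296821]), 'torque': array([-0.00532845,  0.03044488, -0.02072074]), 'opening': 0.019788982520271343}
dw total [-0.03529911 -0.37216915  0.14836837] yaw now 87.0026369657079 dturn total -2.997363034292107
[np.float64(-0.0148), np.float64(-0.0374), np.float64(-0.0016), np.float64(-0.3)]
[np.float64(-0.0148), np.float64(-0.0373), np.float64(-0.0018), np.float64(-0.3)]
[np.float64(-0.0148), np.float64(-0.0373), np.float64(-0.002), np.float64(-0.3)]
[np.float64(-0.0148), np.float64(-0.0373), np.float64(-0.0022), np.float64(-0.3)]
[np.float64(-0.0148), np.float64(-0.0373), np.float64(-0.0024), np.float64(-0.3)]
[np.float64(-0.0148), np.float64(-0.0373), np.float64(-0.0026), np.float64(-0.3)]
[np.float64(-0.0148), np.float64(-0.0373), np.float64(-0.0028), np.float64(-0.3)]
[np.float64(-0.0148), np.float64(-0.0373), np.float64(-0.0029), np.float64(-0.3)]
[np.float64(-0.0148), np.float64(-0.0373), np.float64(-0.0031), np.float64(-0.3)]
[np.float64(-0.0148), np.float64(-0.0372), np.float64(-0.0033), np.float64(-0.3)]
```

Emit:
{"op": "play_rows", "data": {"moves": [[[-0.01, 0, 0, 0, -1], [-0.02, 0, 0, 0, -1], [-0.025, 0, 0, 0, -1], [-0.025, 0, 0, 0, -1], [-0.02, -0.015, 0, -0.3, -1], [-0.01, -0.03, 0, -0.5, -1], [-0.005, -0.04, 0, -0.5, -1], [0, -0.045, 0, -0.5, -1], [0, -0.045, 0.001, -0.5, -1], [0, -0.045, 0.001, -0.3, -1]]]}}

```text
time: 5.55
tool_pos: [0.4915, -0.0373, 0.2225]
tool_rot: [1.772, 1.569, 1.778]
contact_force: [1.5, 0.6, -3.0]
opening: 0.0198
```

Run:
```python
from h import *
from cell import robot
s=robot.observe(); print(s["opening"],s["contact_force"],s["tool_pos"])
plan(s,[.51,-.187,.21],90,10)
```

```text
0.01982992116200755 [ 1.45011399  0.59763452 -2.98519576] [ 0.49147921 -0.03728     0.22251933]
dw total [ 0.01852079 -0.14972    -0.01251933] yaw now 90.31082366990685 dturn total 0.31082366990685273
[np.float64(0.0013), np.float64(-0.015), np.float64(0.0018), np.float64(0.03)]
[np.float64(0.0013), np.float64(-0.015), np.float64(0.0018), np.float64(0.03)]
[np.float64(0.0013), np.float64(-0.015), np.float64(0.0018), np.float64(0.03)]
[np.float64(0.0013), np.float64(-0.015), np.float64(0.0018), np.float64(0.03)]
[np.float64(0.0013), np.float64(-0.015), np.float64(0.0018), np.float64(0.03)]
[np.float64(0.0013), np.float64(-0.015), np.float64(0.0018), np.float64(0.03)]
[np.float64(0.0013), np.float64(-0.015), np.float64(0.0018), np.float64(0.03)]
[np.float64(0.0013), np.float64(-0.015), np.float64(0.0018), np.float64(0.03)]
[np.float64(0.0013), np.float64(-0.015), np.float64(0.0018), np.float64(0.03)]
[np.float64(0.0013), np.float64(-0.015), np.float64(0.0018), np.float64(0.03)]
```

Emit:
{"op": "play_rows", "data": {"moves": [[[0.002, -0.025, 0.003, 0, -1], [0.002, -0.025, 0.003, 0, -1], [0.002, -0.025, 0.003, 0, -1], [0.002, -0.025, 0.003, 0, -1], [0.002, -0.02, 0.003, 0, -1], [0.002, -0.015, 0.003, 0, -1], [0, -0.008, 0.001, 0, -1], [0, -0.003, 0, 0, -1], [0, 0, 0, 0, -1], [0, 0, 0, 0, -1]]]}}

```text
time: 6.55
tool_pos: [0.508, -0.1936, 0.2114]
tool_rot: [2.612, 1.566, 2.611]
contact_force: [-0.5, 0.6, -3.4]
opening: 0.0198
```

```bash
python3 look.py w3
```

```text
6.55 [ 0.508  -0.1936  0.2114] [[-0.005, 0.002, 1.0], [0.003, 1.0, -0.002], [-1.0, 0.003, -0.005]] 0.019812188729705714 [-0.47140803  0.64642562 -3.40068879]
```

View pics/w3.png

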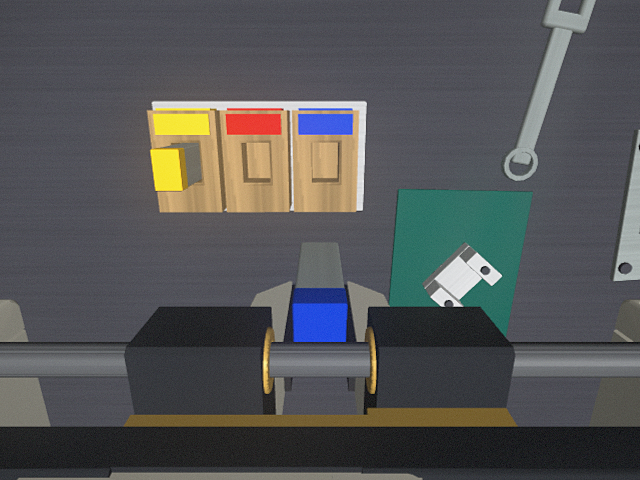

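Wrist view: the blue pocket's mouth is at about (325,161). The held block runs from its bottom edge at row 243 to its top edge at row 289.

Run:
```python
import cv2
im=cv2.imread("pics/w3.png")
cv2.imwrite("pics/w3a.png",cv2.resize(im[95:220,285:375],None,fx=4.8,fy=4.8,interpolation=2))
cv2.imwrite("pics/w3b.png",cv2.resize(im[235:350,275:365],None,fx=5,fy=5,interpolation=2))
```

```text
(no output)
```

View pics/w3a.png

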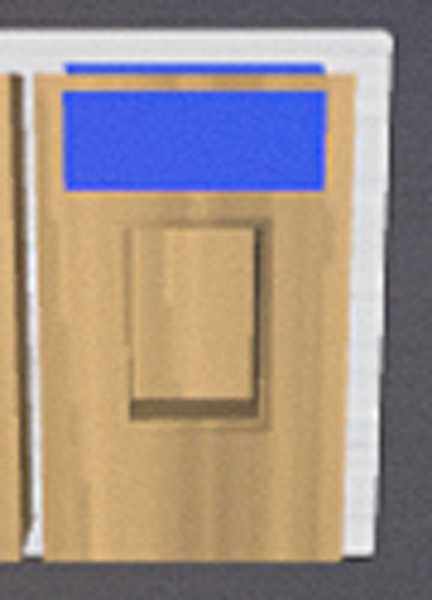

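View pics/w3b.png

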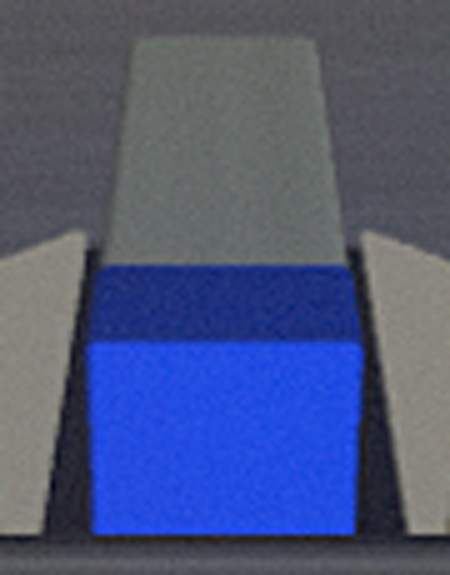

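Run:
```python
from h import *
import pickle
np.set_printoptions(precision=4,suppress=True)
s,c=pickle.load(open("pics/w3.pkl","rb"))
z=lambda a,ox,oy,f:np.array(a)/f+[ox,oy]
H=p2w(c,z([(35,74),(356,74),(343,562),(43,562)],285,95,4.8),.042);print("holder",H,H.mean(0))
P=p2w(c,z([(125,217),(271,217),(270,432),(126,432)],285,95,4.8),.042);print("mouth",P,P.mean(0))
t=s["tool_pos"]
zt=t[2]+.0304
Q=p2w(c,z([(88,341),(362,341)],275,235,5),zt);print("blk top -x edge",Q, Q.mean(0)-t)
Q=p2w(c,z([(130,38),(317,38)],275,235,5),zt-.07);print("blk bot -x edge",Q,Q.mean(0)-t)
```

```text
holder [[ 0.4251 -0.2139  0.042 ]
 [ 0.4252 -0.1604  0.042 ]
 [ 0.5088 -0.1604  0.042 ]
 [ 0.5087 -0.2144  0.042 ]] [ 0.467  -0.1873  0.042 ]
mouth [[ 0.4483 -0.1991  0.042 ]
 [ 0.4483 -0.1742  0.042 ]
 [ 0.4852 -0.1739  0.042 ]
 [ 0.4852 -0.1992  0.042 ]] [ 0.4668 -0.1866  0.042 ]
blk top -x edge [[ 0.4927 -0.2024  0.2418]
 [ 0.4928 -0.1825  0.2418]] [-0.0152  0.0012  0.0304]
blk bot -x edge [[ 0.493  -0.2024  0.1718]
 [ 0.4931 -0.1824  0.1718]] [-0.0149  0.0012 -0.0396]
```

Emit:
{"op": "play_rows", "data": {"moves": [[[0.005, 0.001, -0.006, 0, -1], [0.01, 0.001, -0.007, 0, -1], [0.015, 0.001, -0.007, 0, -1], [0.015, 0.001, -0.007, 0, -1], [0.015, 0.001, -0.006, 0, -1], [0.015, 0, -0.004, 0, -1], [0.01, 0, -0.002, 0, -1], [0.005, 0, 0, 0, -1], [0, 0, 0, 0, -1], [0, 0, 0, 0, -1]]]}}

```text
time: 7.6
tool_pos: [0.4651, -0.1827, 0.1187]
tool_rot: [2.43, 1.567, 2.436]
contact_force: [-0.3, 0.3, -3.5]
opening: 0.0201
```

```bash
python3 look.py w4
```

```text
7.6 [ 0.4651 -0.1827  0.1187] [[-0.003, -0.005, 1.0], [0.003, 1.0, 0.005], [-1.0, 0.003, -0.003]] 0.0201351567270421 [-0.30669509  0.31792415 -3.51084778]
```

View pics/w4.png

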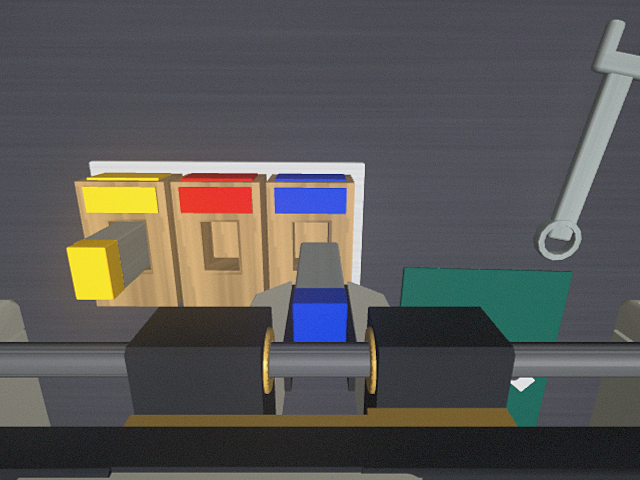

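Emit:
{"op": "play_rows", "data": {"moves": [[[0.004, -0.002, 0.001, 0, -1], [0.005, -0.002, 0.001, 0, -1], [0.006, -0.001, 0, 0, -1], [0.005, 0, 0, 0, -1], [0.003, 0, 0, 0, -1], [0, 0, 0, 0, -1], [0, 0, 0, 0, -1], [0, 0, 0, 0, -1], [0, 0, 0, 0, -1], [0, 0, 0, 0, -1]]]}}

```text
time: 8.65
tool_pos: [0.4686, -0.1888, 0.095]
tool_rot: [1.835, 1.57, 1.84]
contact_force: [-0.9, -0.4, -3.4]
opening: 0.02
```

```bash
python3 look.py w5;  python3 - <<'E'
import cv2
im=cv2.imread("pics/w5.png")
cv2.imwrite("pics/w5a.png",cv2.resize(im[180:350,240:380],None,fx=3.5,fy=3.5,interpolation=2))
E
```

```text
8.65 [ 0.4686 -0.1888  0.095 ] [[-0.0, -0.005, 1.0], [0.001, 1.0, 0.005], [-1.0, 0.001, -0.0]] 0.019953946936633805 [-0.94933711 -0.37114309 -3.37330322]
```

View pics/w5a.png

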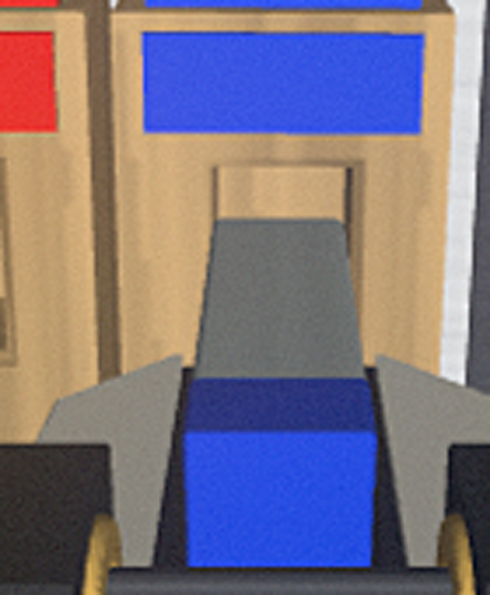

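Run:
```python
from h import *
import pickle
np.set_printoptions(precision=4,suppress=True)
s,c=pickle.load(open("pics/w5.pkl","rb"))
z=lambda a,ox,oy,f:np.array(a)/f+[ox,oy]
P=p2w(c,z([(211,162),(364,162)],240,180,3.5),.042);print("mouth",P,P.mean(0)+[.0185,0,0])
P=p2w(c,z([(118,12),(453,12)],240,180,3.5),.042);print("holder",P,P.mean(0)+[.042,0,0])
t=s["tool_pos"]
P=p2w(c,z([(216,220),(343,220)],240,180,3.5),t[2]-.04);print("bot",P,P.mean(0)+[.015,0,0]-t)
```

```text
mouth [[ 0.4487 -0.1987  0.042 ]
 [ 0.4486 -0.1741  0.042 ]] [ 0.4672 -0.1864  0.042 ]
holder [[ 0.4245 -0.2129  0.042 ]
 [ 0.4243 -0.1609  0.042 ]] [ 0.4664 -0.1869  0.042 ]
bot [[ 0.4542 -0.1974  0.055 ]
 [ 0.4541 -0.178   0.055 ]] [ 0.0005  0.0011 -0.04  ]
```

Emit:
{"op": "play_rows", "data": {"moves": [[[0.001, 0.0005, -0.0008, 0, -1], [0.001, 0, -0.0005, 0, -1], [0.001, 0, 0, 0, -1], [0.002, 0, 0, 0, -1], [0.002, 0, 0, 0, -1], [0, 0, 0, 0, -1], [0, 0, 0, 0, -1], [0, 0, 0, 0, -1], [0, 0, 0, 0, -1], [0, 0, 0, 0, -1]]]}}

```text
time: 9.7
tool_pos: [0.4673, -0.1883, 0.0875]
tool_rot: [1.565, 1.57, 1.571]
contact_force: [0.2, 0.7, -3.0]
opening: 0.0194
```

Emit:
{"op": "play_rows", "data": {"moves": [[[0.002, 0, 0, 0, -1], [0.003, 0, 0, 0, -1], [0.003, 0, 0, 0, -1], [0.003, 0, 0, 0, -1], [0.003, 0, 0, 0, -1], [0.003, 0, 0, 0, -1], [0.003, 0, 0, 0, -1], [0.002, 0, 0, 0, -1], [0, 0, 0, 0, -1], [0, 0, 0, 0, -1]]]}}

```text
time: 10.7
tool_pos: [0.4671, -0.1882, 0.0631]
tool_rot: [1.994, 1.57, 2.0]
contact_force: [-0.0, 0.3, -3.8]
opening: 0.0195
```

Emit:
{"op": "play_rows", "data": {"moves": [[[0.001, 0, 0, 0, -1], [0.0015, 0, 0, 0, -1], [0.0015, 0, 0, 0, -1], [0.001, 0, 0, 0, -1], [0.001, 0, 0, 0, -1], [0.0005, 0, 0, 0, -1], [0, 0, 0, 0, -1], [0, 0, 0, 0, -1], [0, 0, 0, 0, -1], [0, 0, 0, 0, -1]]]}}

```text
time: 11.7
tool_pos: [0.4674, -0.1884, 0.0565]
tool_rot: [1.208, 1.57, 1.213]
contact_force: [-0.2, 0.0, -3.3]
opening: 0.02
```

Emit:
{"op": "play_rows", "data": {"moves": [[[0.0005, 0, 0, 0, -1], [0.0005, 0, 0, 0, -1], [0.0005, 0, 0, 0, -1], [0.0005, 0, 0, 0, -1], [0.0005, 0, 0, 0, -1], [0.0005, 0, 0, 0, -1], [0.0005, 0, 0, 0, -1], [0.0005, 0, 0, 0, -1], [0.0005, 0, 0, 0, -1], [0, 0, 0, 0, -1]]]}}

```text
time: 12.7
tool_pos: [0.4675, -0.1884, 0.0552]
tool_rot: [-0.285, 1.569, -0.279]
contact_force: [-0.1, 0.4, -3.3]
opening: 0.02
```

Emit:
{"op": "play_rows", "data": {"moves": [[[0.001, 0, 0, 0, -1], [0.001, 0, 0, 0, -1], [0.001, 0, 0, 0, -1], [0.001, 0, 0, 0, -1], [0.001, 0, 0, 0, -1], [0.001, 0, 0, 0, -1], [0.001, 0, 0, 0, -1], [0.001, 0, 0, 0, -1], [0.001, 0, 0, 0, -1], [0.001, 0, 0, 0, -1]]]}}

```text
time: 13.7
tool_pos: [0.4675, -0.1884, 0.0551]
tool_rot: [-0.531, 1.565, -0.525]
contact_force: [-3.9, 2.3, 11.7]
opening: 0.02
```

```bash
python3 look.py w6
```

```text
13.7 [ 0.4675 -0.1884  0.0551] [[0.005, -0.006, 1.0], [-0.003, 1.0, 0.006], [-1.0, -0.003, 0.005]] 0.01995952733894396 [-3.89372562  2.26386373 11.70815671]
```

View pics/w6.png

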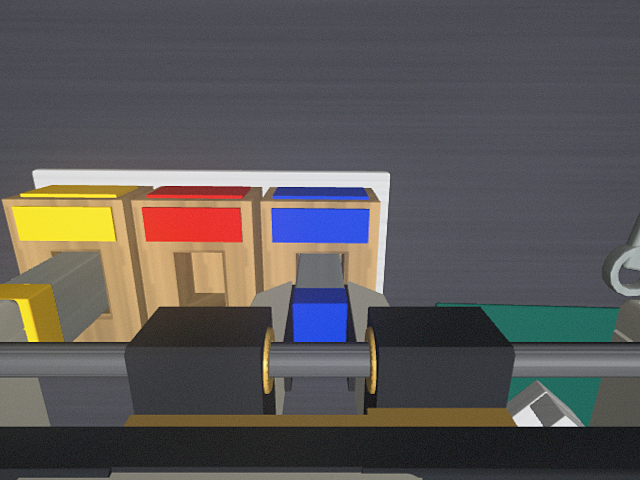

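Emit:
{"op": "play_rows", "data": {"moves": [[[0, 0, 0, 0, -1], [0, 0, 0, 0, 0], [0, 0, 0, 0, 0], [0, 0, 0, 0, 0], [0, 0, 0, 0, 0], [-0.01, 0, 0, 0, 0], [-0.02, 0, 0, 0, 0], [-0.03, 0, 0, 0, 0], [-0.04, 0, 0, 0, 0], [-0.03, 0, 0, 0, 0]]]}}

```text
time: 14.75
tool_pos: [0.4653, -0.1872, 0.1874]
tool_rot: [2.426, 1.57, 2.432]
contact_force: [0.9, -0.9, 0.9]
opening: 0.0459
```

```bash
python3 look.py w7
```

```text
14.75 [ 0.4653 -0.1872  0.1874] [[-0.001, -0.006, 1.0], [0.0, 1.0, 0.006], [-1.0, 0.0, -0.001]] 0.045924223832797824 [ 0.90418738 -0.91792153  0.90860024]
```

View pics/w7.png

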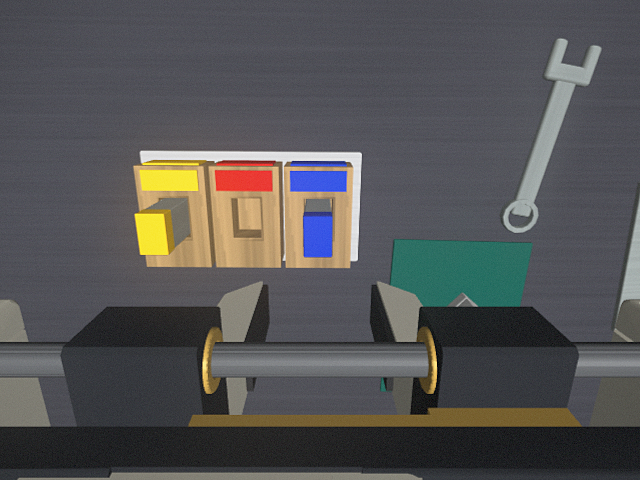

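```bash
cat > fit.py <<'E'
from h import *
import pickle
from scipy.optimize import least_squares
np.set_printoptions(precision=4,suppress=True)
OCT=np.array([[-.09,-.035],[-.06,-.065],[.06,-.065],[.09,-.035],[.09,.035],[.06,.065],[-.06,.065],[-.09,.035]])
def fit(c,pts,idx,z=.098):
    W=p2w(c,pts,z)[:,:2]
    f=lambda q:((OCT[idx]@np.array([[np.cos(q[2]),np.sin(q[2])],[-np.sin(q[2]),np.cos(q[2])]])+q[:2])-W).ravel()
    r=least_squares(f,[.508,.186,.07]); print(r.x[:2],np.degrees(r.x[2]),"res mm",r.fun.reshape(-1,2)*1e3); return r.x
E
python3 - <<'E'
from fit import *
s,c=pickle.load(open("pics/w1.pkl","rb"))
z=lambda a,ox,oy,f:np.array(a)/f+[ox,oy]
# image top = -x, right=+y
pts=z([(25,150),(115,36),(357,27),(459,122),(388,573),(163,583)],230,95,2.6)
fit(c,pts,[0,0,0,0,0,0] if 0 else [1-1+1,0,7,6,4,3])
from cell import robot
t=robot.get_calibration("top");zz=np.array([(288,150),(350,92),(507,75),(580,135),(603,405),(545,475),(383,492),(312,430)])/5+[140,220]
fit(t,zz,[5,4,3,2,1,0,7,6])
sc=robot.get_calibration("scene");zz=np.array([(255,152),(400,168),(466,215),(460,385),(388,424),(218,402),(157,345),(183,187)])/4+[345,150]
fit(sc,zz,[0,7,6,5,4,3,2,1])
s,c=pickle.load(open("pics/w7.pkl","rb"))
# check block top prediction
print(w2p(c,[[.467-.015,-.187-.01,.086],[.467-.015,-.177,.086],[.482,-.177,.086],[.482,-.197,.086]]))
plan(s,[.437,.13,.16],49.3,10)
E
```

```text
[0.5109 0.1884] 5.346548065306419 res mm [[ 0.1784  0.1364]
 [ 0.3795 -0.0354]
 [-2.213   0.0981]
 [-1.1117  1.0419]
 [ 0.8051 -4.116 ]
 [ 1.9617  2.875 ]]
[0.507  0.1844] 3.860451415835725 res mm [[-5.1989 -1.4057]
 [ 1.2612 -1.2733]
 [ 0.1379 -0.2922]
 [ 0.311   0.2585]
 [ 1.8935  0.4633]
 [ 0.1939  2.0269]
 [ 0.8907 -0.2103]
 [ 0.5106  0.4327]]
[0.5104 0.1872] 4.57502553398158 res mm [[-0.5831 -1.7027]
 [ 0.1767  0.2901]
 [-0.0986 -0.4012]
 [ 1.5148  1.8295]
 [ 1.4539  0.8173]
 [ 0.787   0.6936]
 [ 1.5919 -0.4688]
 [-4.8427 -1.0578]]
[[303.9479 215.5106]
 [333.1013 215.6827]
 [332.397  256.6195]
 [304.205  256.4553]]
dw total [-0.0283  0.3172 -0.0274] yaw now 90.34576765485603 dturn total 41.045767654856036
[np.float64(0.0027), np.float64(0.0317), np.float64(-0.0026), np.float64(4.1)]
[np.float64(0.0027), np.float64(0.0315), np.float64(-0.0049), np.float64(4.1)]
[np.float64(0.0027), np.float64(0.031), np.float64(-0.0071), np.float64(4.1)]
[np.float64(0.0027), np.float64(0.0304), np.float64(-0.0094), np.float64(4.1)]
[np.float64(0.0027), np.float64(0.0297), np.float64(-0.0115), np.float64(4.1)]
[np.float64(0.0027), np.float64(0.0288), np.float64(-0.0136), np.float64(4.1)]
[np.float64(0.0027), np.float64(0.0278), np.float64(-0.0156), np.float64(4.1)]
[np.float64(0.0027), np.float64(0.0266), np.float64(-0.0176), np.float64(4.1)]
[np.float64(0.0027), np.float64(0.0252), np.float64(-0.0194), np.float64(4.1)]
[np.float64(0.0027), np.float64(0.0238), np.float64(-0.0212), np.float64(4.1)]
```

Emit:
{"op": "play_rows", "data": {"moves": [[[0, 0.02, -0.003, 4.1, 0], [0, 0.0315, -0.005, 4.1, 0], [0, 0.033, -0.007, 4.1, 0], [0, 0.033, -0.0095, 4.1, 0], [0.002, 0.032, -0.0115, 4.1, 0], [0.002, 0.031, -0.0135, 4.1, 0], [0.002, 0.028, -0.0155, 4.1, 0], [0.002, 0.0265, -0.0175, 4.1, 0], [0.002, 0.018, -0.013, 4, 0], [0, 0.006, -0.005, 1, 0]]]}}

```text
time: 15.8
tool_pos: [0.4496, 0.1005, 0.188]
tool_rot: [0.296, 1.547, -0.39]
contact_force: [0.6, -0.5, -1.3]
opening: 0.0459
```

```bash
python3 look.py w8
```

```text
15.8 [0.4496 0.1005 0.188 ] [[0.022, 0.633, 0.774], [-0.009, 0.774, -0.633], [-1.0, 0.007, 0.022]] 0.0458784358726268 [ 0.5800928  -0.52767977 -1.28633509]
```

View pics/w8.png

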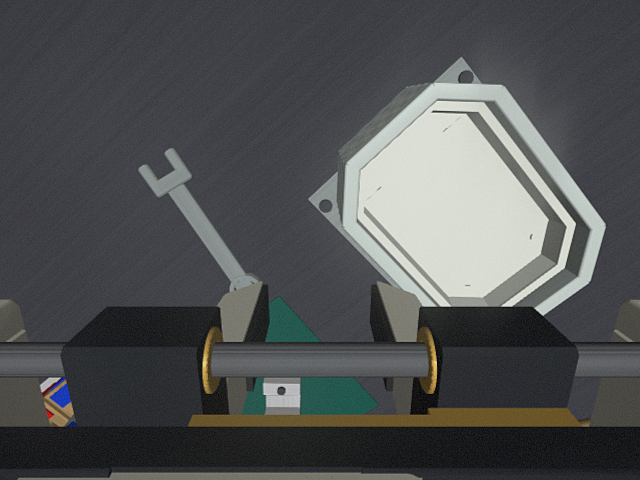

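Wrist view: the empty tray sits at right. Its near-right cut flat runs nearly vertically from about (343,160) to (345,220), in line with the jaws.

Run:
```python
import cv2
im=cv2.imread("pics/w8.png")
cv2.imwrite("pics/w8a.png",cv2.resize(im[70:320,330:620],None,fx=2.7,fy=2.4,interpolation=2))
```

```text
(no output)
```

View pics/w8a.png

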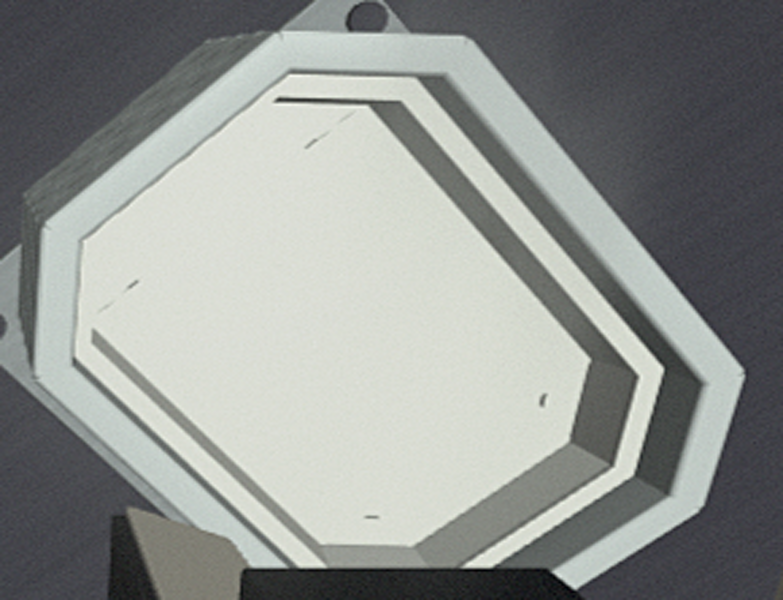

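Run:
```python
from fit import *
s,c=pickle.load(open("pics/w8.pkl","rb"))
pts=np.array([(42,226),(37,375),(283,32),(468,38),(744,374),(698,513)])/[2.7,2.4]+[330,70]
q=fit(c,pts,[0,1,7,6,5,4])
Rm=np.array([[np.cos(q[2]),-np.sin(q[2])],[np.sin(q[2]),np.cos(q[2])]])
tg=Rm@[-.0715,-.0465]+q[:2]; print("grip",tg)
from cell import robot
s=robot.observe(); print(s["tool_pos"])
plan(s,[*tg,.125],45+np.degrees(q[2]),10)
```

```text
[0.5104 0.1859] 3.561635217535459 res mm [[-0.8008 -0.1647]
 [-0.4106 -2.119 ]
 [-1.1688 -0.081 ]
 [ 0.1253  1.1483]
 [ 1.1201  0.5224]
 [ 1.1348  0.694 ]]
grip [0.4419 0.1351]
[0.4496 0.1009 0.1882]
dw total [-0.0077  0.0342 -0.0632] yaw now 50.73752373470311 dturn total 2.175888517167664
[np.float64(0.0063), np.float64(0.0022), np.float64(-0.0028), np.float64(0.22)]
[np.float64(0.0063), np.float64(0.0021), np.float64(-0.0028), np.float64(0.22)]
[np.float64(0.0063), np.float64(0.0021), np.float64(-0.0028), np.float64(0.22)]
[np.float64(0.0063), np.float64(0.0021), np.float64(-0.0028), np.float64(0.22)]
[np.float64(0.0063), np.float64(0.0021), np.float64(-0.0028), np.float64(0.22)]
[np.float64(0.0063), np.float64(0.0021), np.float64(-0.0028), np.float64(0.22)]
[np.float64(0.0063), np.float64(0.0021), np.float64(-0.0028), np.float64(0.22)]
[np.float64(0.0063), np.float64(0.0021), np.float64(-0.0028), np.float64(0.22)]
[np.float64(0.0063), np.float64(0.0021), np.float64(-0.0028), np.float64(0.22)]
[np.float64(0.0063), np.float64(0.0021), np.float64(-0.0028), np.float64(0.22)]
```

Emit:
{"op": "play_rows", "data": {"moves": [[[0.005, 0.003, -0.003, 0.3, 0], [0.008, 0.003, -0.0035, 0.3, 0], [0.01, 0.003, -0.0035, 0.3, 0], [0.01, 0.003, -0.0035, 0.3, 0], [0.01, 0.003, -0.0035, 0.2, 0], [0.008, 0.002, -0.0035, 0, 0], [0.004, 0.002, -0.003, 0, 0], [0, 0, -0.001, 0, 0], [0, 0, 0, 0, 0], [0, 0, 0, 0, 0]]]}}

```text
time: 16.85
tool_pos: [0.4436, 0.1314, 0.1275]
tool_rot: [0.279, 1.548, -0.433]
contact_force: [-0.4, -0.1, -0.0]
opening: 0.046
```

```bash
python3 look.py w9
```

```text
16.85 [0.4436 0.1314 0.1275] [[0.02, 0.653, 0.757], [-0.009, 0.757, -0.653], [-1.0, 0.006, 0.022]] 0.04595204268769017 [-0.38320356 -0.08235435 -0.02176518]
```

View pics/w9.png

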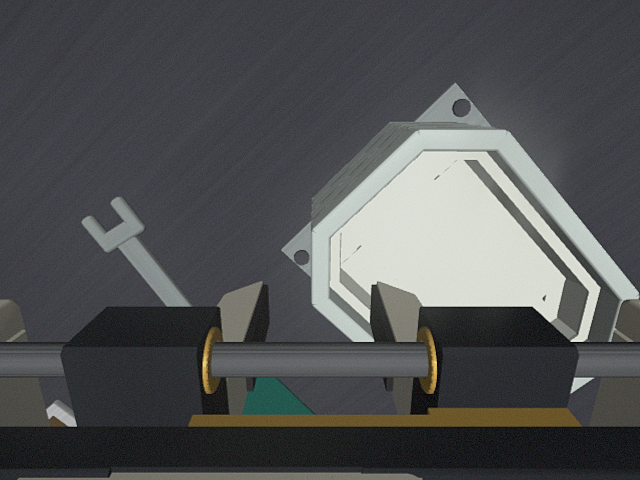

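Run:
```python
import cv2
im=cv2.imread("pics/w9.png")
cv2.imwrite("pics/w9a.png",cv2.resize(im[110:360,290:550],None,fx=3,fy=2.4,interpolation=2))
```

```text
(no output)
```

View pics/w9a.png

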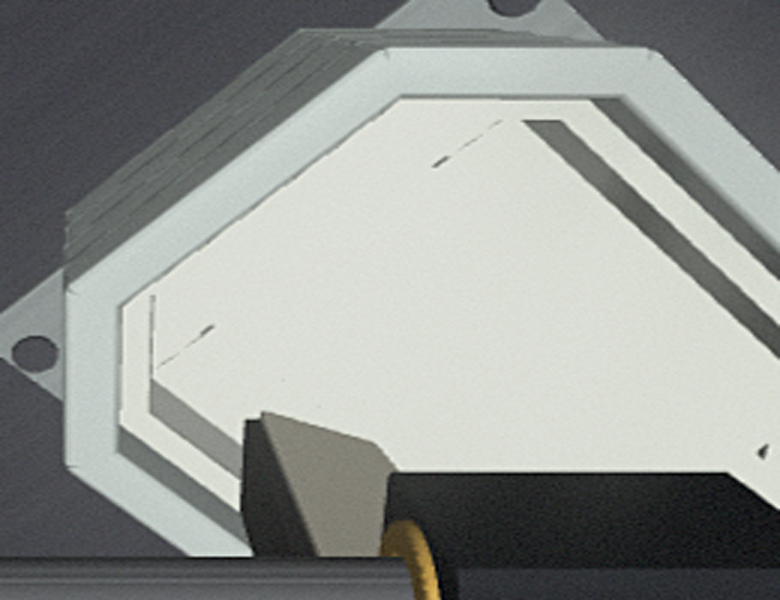

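Run:
```python
from fit import *
s,c=pickle.load(open("pics/w9.pkl","rb"))
pts=np.array([(67,291),(68,467),(388,48),(655,50)])/[3,2.4]+[290,110]
q=fit(c,pts,[0,1,7,6])
W=p2w(c,pts,.098); print(W); m=W[:2].mean(0); d=W[1]-W[0]; print("len",np.linalg.norm(d),"ang",np.degrees(np.arctan2(d[1],d[0])))
n=np.array([-d[1],d[0],0])/np.linalg.norm(d); print(n, "grip", m+n*.005, "tool delta",totool(s,m+n*.005-s["tool_pos"]))
```

```text
[0.5107 0.1868] 3.9565068521698894 res mm [[-0.3347 -0.2649]
 [ 0.4129 -1.0857]
 [-0.4013  0.107 ]
 [ 0.3231  1.2436]]
[[0.4237 0.1459 0.098 ]
 [0.455  0.1189 0.098 ]
 [0.4189 0.2154 0.098 ]
 [0.4461 0.2463 0.098 ]]
len 0.041323744983853904 ang -40.865812801452876
[0.6543 0.7562 0.    ] grip [0.4426 0.1362 0.098 ] tool delta [ 0.0295  0.0028 -0.0045]
```

Emit:
{"op": "play_rows", "data": {"moves": [[[0.003, 0.001, -0.002, 0, 0], [0.005, 0.001, -0.0015, 0, 0], [0.006, 0.001, 0, 0, 0], [0.006, 0, 0, 0, 0], [0.006, 0, 0, 0, 0], [0.005, 0, 0, 0, 0], [0.003, 0, 0, 0, 0], [0.002, 0, 0, 0, 0], [0, 0, 0, 0, 0], [0, 0, 0, 0, 0]]]}}

```text
time: 17.9
tool_pos: [0.4441, 0.1356, 0.0886]
tool_rot: [0.299, 1.547, -0.413]
contact_force: [0.7, -0.5, 0.5]
opening: 0.0459
```

```bash
python3 look.py w10
```

```text
17.9 [0.4441 0.1356 0.0886] [[0.021, 0.654, 0.757], [-0.009, 0.757, -0.654], [-1.0, 0.007, 0.022]] 0.04590232627097769 [ 0.66448191 -0.51588796  0.50514537]
```

View pics/w10.png

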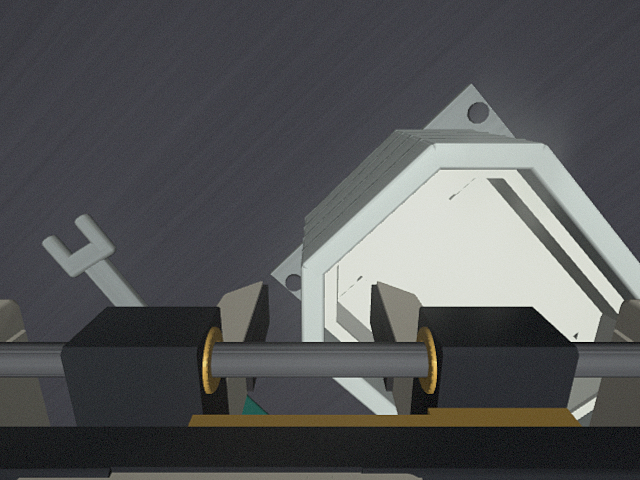

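Run:
```python
from fit import *
im=cv2.imread("pics/w10.png")
row=im[295:300].mean(0).mean(1); print(np.r_[296:345], row[296:345].round())
s,c=pickle.load(open("pics/w10.pkl","rb"))
for col in (303,324): print(col,[ totool(s,p2w(c,[(col,r)],.098)[0]-s["tool_pos"]).round(4).tolist() for r in (280,297,325)])
cv2.imwrite("pics/w10a.png",cv2.resize(im[240:400,230:410],None,fx=4,fy=3.7,interpolation=2))
```

```text
[296 297 298 299 300 301 302 303 304 305 306 307 308 309 310 311 312 313
 314 315 316 317 318 319 320 321 322 323 324 325 326 327 328 329 330 331
 332 333 334 335 336 337 338 339 340 341 342 343 344] [111. 125. 136. 148. 142. 129. 177. 187. 202. 202. 204. 202. 202. 201.
 201. 202. 202. 202. 202. 202. 202. 202. 203. 203. 204. 199. 184. 155.
 154. 227. 219. 218. 219. 218. 217. 218. 218. 218. 219. 224. 199. 131.
 224. 219. 213. 215. 216. 220. 219.]
303 [[-0.0098, -0.0054, -0.0161], [-0.0097, -0.0055, -0.0083], [-0.0094, -0.0056, 0.0052]]
324 [[-0.0098, 0.0033, -0.0161], [-0.0096, 0.0033, -0.0083], [-0.0093, 0.0034, 0.0052]]
```

View pics/w10a.png

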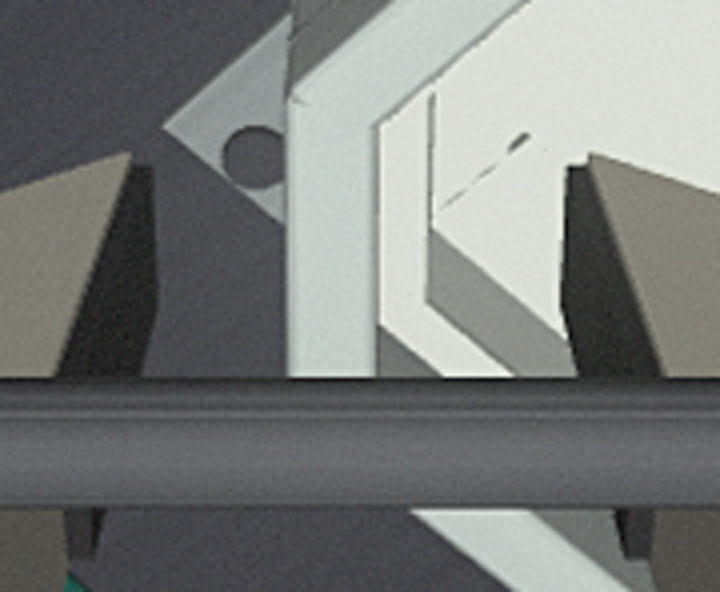

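Emit:
{"op": "play_rows", "data": {"moves": [[[0.001, -0.001, 0, 0, 0], [0.0015, -0.001, 0, 0, 0], [0.0015, 0, 0, 0, 0], [0.001, 0, 0, 0, 0], [0, 0, 0, 0, 0], [0, 0, 0, 0, 0], [0, 0, 0, 0, 0], [0, 0, 0, 0, 0], [0, 0, 0, 0, 0], [0, 0, 0, 0, 0]]]}}

```text
time: 18.95
tool_pos: [0.4433, 0.134, 0.0838]
tool_rot: [0.335, 1.546, -0.378]
contact_force: [-0.1, -0.4, 0.0]
opening: 0.0457
```

Run:
```python
from cell import robot
print(robot.observe())
```

```text
{'time': 18.95, 'qpos': array([ 0.1363433 ,  0.40142628,  1.89640557, -0.01662953,  0.82224102,
       -0.71098616]), 'qvel': array([ 0.00056866, -0.00010026, -0.00074822, -0.00014143,  0.00152025,
        0.00142512]), 'joint_efforts': array([-1.60642645e-03, -3.94639385e+01, -1.77212280e+01, -1.51487952e-02,
       -1.83152407e-02, -1.88933514e-04]), 'tool_pos': array([0.44326294, 0.13401727, 0.08382974]), 'tool_rot': array([ 0.33477021,  1.54600734, -0.37750988]), 'contact_force': array([-0.10654515, -0.42892222,  0.03216877]), 'torque': array([-0.0342645 , -0.00880567, -0.02469991]), 'opening': 0.045652564016346646}
```

Emit:
{"op": "play_rows", "data": {"moves": [[[0, 0, 0, 0, -1], [0, 0, 0, 0, -1], [0, 0, 0, 0, -1], [0, 0, 0, 0, -1], [0, 0, 0, 0, -1], [0, 0, 0, 0, -1], [0, 0, 0, 0, -1], [0, 0, 0, 0, -1], [0, 0, 0, 0, -1], [0, 0, 0, 0, -1]]], "grip_force": 25}}

```text
time: 19.95
tool_pos: [0.4425, 0.1332, 0.0838]
tool_rot: [0.243, 1.547, -0.469]
contact_force: [-0.1, -1.5, 0.9]
opening: 0.0097
```

```bash
python3 look.py w11
```

```text
19.95 [0.4425 0.1332 0.0838] [[0.021, 0.653, 0.757], [-0.011, 0.757, -0.653], [-1.0, 0.006, 0.023]] 0.009705573856577466 [-0.09145962 -1.50319635  0.8989272 ]
```

View pics/w11.png

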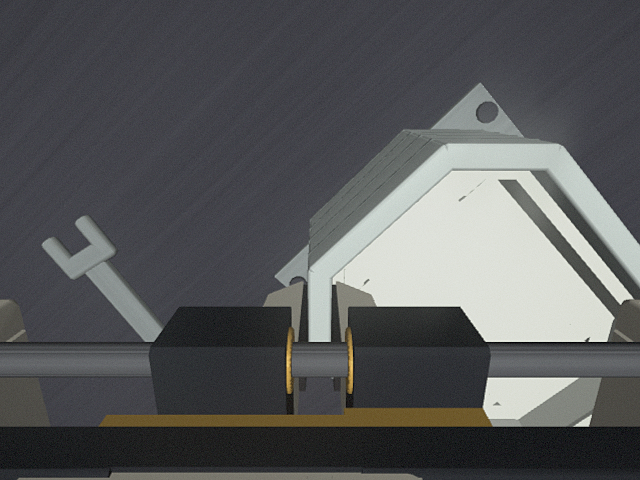

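Emit:
{"op": "play_rows", "data": {"moves": [[[-0.001, 0, 0, 0, -1], [-0.0015, 0, 0, 0, -1], [-0.002, 0.0002, 0, 0, -1], [-0.002, 0.0002, 0, 0, -1], [-0.002, 0.0002, 0, 0, -1], [-0.002, 0.0002, 0, 0, -1], [-0.002, 0.0002, 0, 0, -1], [-0.002, 0.0002, 0, 0, -1], [-0.001, 0.0002, 0, 0, -1], [0, 0, 0, 0, -1]]]}}

```text
time: 21.0
tool_pos: [0.4425, 0.1349, 0.0973]
tool_rot: [0.182, 1.55, -0.531]
contact_force: [4.2, 1.0, -12.9]
opening: 0.0101
```

```bash
python3 look.py w12
```

```text
21.0 [0.4425 0.1349 0.0973] [[0.018, 0.653, 0.757], [-0.01, 0.757, -0.653], [-1.0, 0.004, 0.02]] 0.010067596166126283 [  4.20645514   1.01456931 -12.87314427]
```

View pics/w12.png

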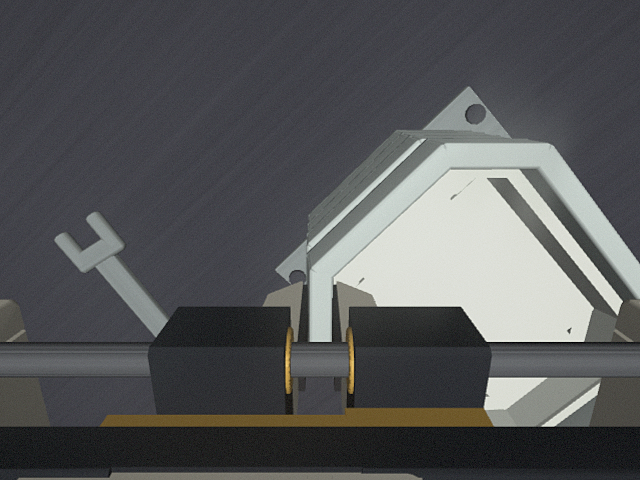

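```bash
cat > sc.py <<'E'
import sys,cv2
from cell import robot
n=sys.argv[1];im=robot.read_camera("scene")[:,:,::-1]
cv2.imwrite(f"pics/{n}.png",cv2.resize(im[140:300,345:545],None,fx=4,fy=3.75,interpolation=2))
E
python3 sc.py s1
```

```text
(no output)
```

View pics/s1.png

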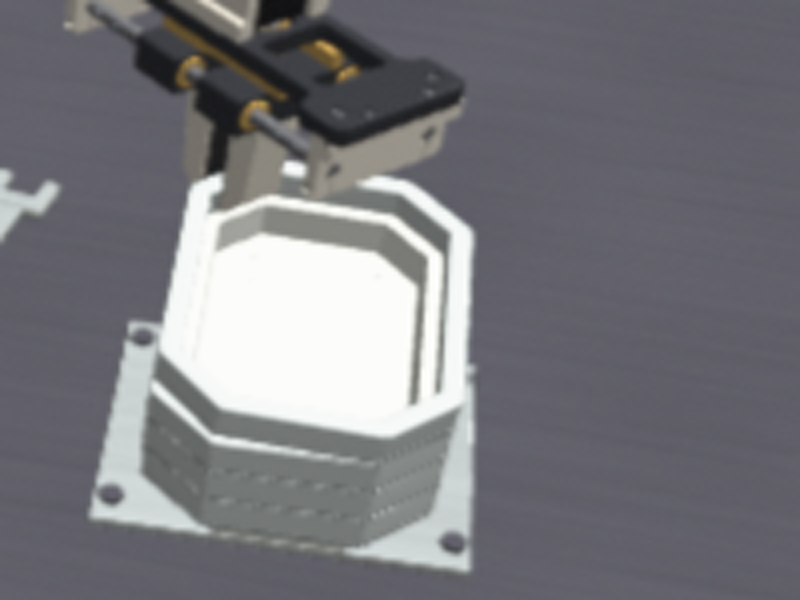

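The scene view shows a gap under the rim at the left of the tray that tapers to zero at the far corner, around zoom (440,410). The peel is going as asked, so I continue.

Emit:
{"op": "play_rows", "data": {"moves": [[[-0.002, 0.0003, 0, 0, -1], [-0.002, 0.0003, 0, 0, -1], [-0.002, 0.0003, 0, 0, -1], [-0.002, 0.0003, 0, 0, -1], [-0.002, 0.0003, 0, 0, -1], [-0.002, 0.0003, 0, 0, -1], [-0.001, 0.0002, 0, 0, -1], [0, 0, 0, 0, -1], [0, 0, 0, 0, -1], [0, 0, 0, 0, -1]]]}}

```text
time: 22.1
tool_pos: [0.4441, 0.1368, 0.1145]
tool_rot: [0.273, 1.548, -0.439]
contact_force: [1.0, -0.0, -1.0]
opening: 0.0095
```

```bash
python3 look.py w13; python3 sc.py s2
```

```text
22.1 [0.4441 0.1368 0.1145] [[0.021, 0.653, 0.757], [-0.01, 0.757, -0.653], [-1.0, 0.006, 0.022]] 0.009486451918587003 [ 0.95669798 -0.04265803 -1.0268098 ]
```

View pics/s2.png

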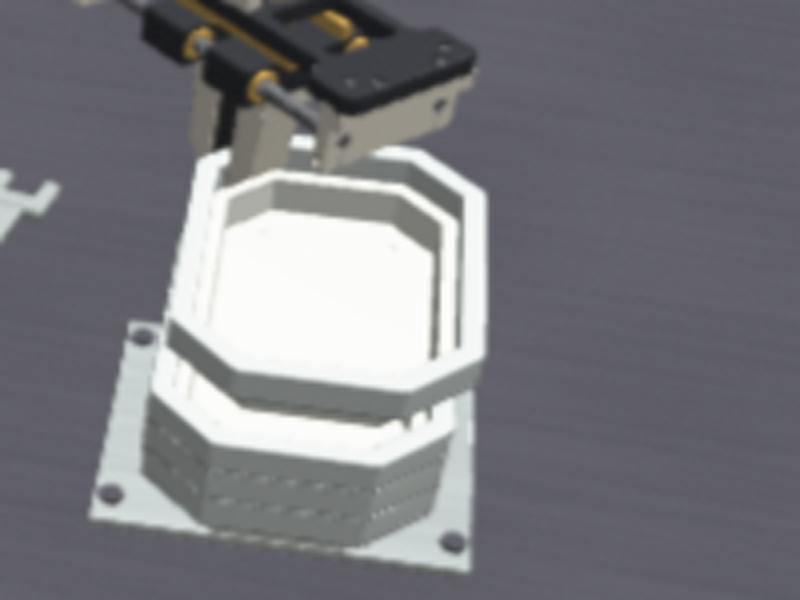

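The tray came free corner first and has levelled itself in the jaws. I grip harder and lift clear.

Emit:
{"op": "play_rows", "data": {"moves": [[[0, 0, 0, 0, -1], [-0.002, 0, 0, 0, -1], [-0.005, 0, 0, 0, -1], [-0.01, 0, 0, 0, -1], [-0.013, 0, 0, 0, -1], [-0.013, 0, 0, 0, -1], [-0.012, 0, 0, 0, -1], [-0.008, 0, 0, 0, -1], [-0.003, 0, 0, 0, -1], [0, 0, 0, 0, -1]]], "grip_force": 55}}

```text
time: 23.2
tool_pos: [0.4428, 0.1375, 0.1869]
tool_rot: [0.313, 1.546, -0.399]
contact_force: [0.3, 0.0, -0.0]
opening: 0.0095
```

```bash
python3 look.py w14
python3 - <<'E'
from h import *
from cell import robot
s=robot.observe();print(s["torque"])
plan(s,[.509,-.11,.185],49.2,20)
E
```

```text
23.2 [0.4428 0.1375 0.1869] [[0.023, 0.653, 0.757], [-0.01, 0.757, -0.653], [-1.0, 0.008, 0.023]] 0.009501437736453146 [ 0.34027096  0.03313899 -0.02396371]
[-0.04657409  0.07955273  0.00688594]
dw total [ 0.06628289 -0.24749611 -0.00161739] yaw now 49.20819710202591 dturn total 0.008197102025917502
[np.float64(0.0001), np.float64(-0.0072), np.float64(0.0106), np.float64(0.0)]
[np.float64(0.0001), np.float64(-0.0072), np.float64(0.0106), np.float64(0.0)]
[np.float64(0.0001), np.float64(-0.0072), np.float64(0.0106), np.float64(0.0)]
[np.float64(0.0001), np.float64(-0.0072), np.float64(0.0106), np.float64(0.0)]
[np.float64(0.0001), np.float64(-0.0072), np.float64(0.0106), np.float64(0.0)]
[np.float64(0.0001), np.float64(-0.0072), np.float64(0.0106), np.float64(0.0)]
[np.float64(0.0001), np.float64(-0.0072), np.float64(0.0106), np.float64(0.0)]
[np.float64(0.0001), np.float64(-0.0072), np.float64(0.0106), np.float64(0.0)]
[np.float64(0.0001), np.float64(-0.0072), np.float64(0.0106), np.float64(0.0)]
[np.float64(0.0001), np.float64(-0.0072), np.float64(0.0106), np.float64(0.0)]
[np.float64(0.0001), np.float64(-0.0072), np.float64(0.0106), np.float64(0.0)]
[np.float64(0.0001), np.float64(-0.0072), np.float64(0.0106), np.float64(0.0)]
[np.float64(0.0001), np.float64(-0.0072), np.float64(0.0106), np.float64(0.0)]
[np.float64(0.0001), np.float64(-0.0072), np.float64(0.0106), np.float64(0.0)]
[np.float64(0.0001), np.float64(-0.0072), np.float64(0.0106), np.float64(0.0)]
[np.float64(0.0001), np.float64(-0.0072), np.float64(0.0106), np.float64(0.0)]
[np.float64(0.0001), np.float64(-0.0072), np.float64(0.0106), np.float64(0.0)]
[np.float64(0.0001), np.float64(-0.0072), np.float64(0.0106), np.float64(0.0)]
[np.float64(0.0001), np.float64(-0.0072), np.float64(0.0106), np.float64(0.0)]
[np.float64(0.0001), np.float64(-0.0072), np.float64(0.0106), np.float64(0.0)]
```

View pics/w14.png

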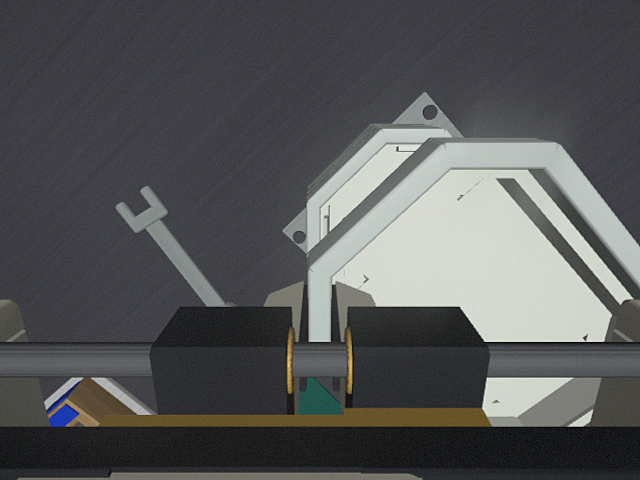

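Emit:
{"op": "play_rows", "data": {"moves": [[[0, -0.003, 0.005, 0, -1], [0, -0.007, 0.01, 0, -1], [0, -0.01, 0.015, 0, -1], [0, -0.012, 0.018, 0, -1], [0, -0.013, 0.019, 0, -1], [0, -0.013, 0.019, 0, -1], [0, -0.013, 0.019, 0, -1], [0, -0.013, 0.019, 0, -1], [0, -0.012, 0.018, 0, -1], [0, -0.01, 0.015, 0, -1]]]}}

```text
time: 24.25
tool_pos: [0.4919, -0.0584, 0.1848]
tool_rot: [0.016, 1.554, -0.695]
contact_force: [-0.2, 1.0, -1.4]
opening: 0.0097
```

Run:
```python
from h import *
from cell import robot
s=robot.observe();print(Rt(s))
plan(s,[.509,-.11,.185],49.2,1)
```

```text
[[ 1.27973188e-02  6.51893734e-01  7.58202340e-01]
 [-1.06604377e-02  7.58310288e-01 -6.51806614e-01]
 [-9.99861282e-01  2.58608201e-04  1.66538111e-02]]
dw total [ 0.01711579 -0.05161124  0.00024752] yaw now 49.31546444246664 dturn total 0.11546444246664578
[np.float64(-0.0002), np.float64(-0.028), np.float64(0.0466), np.float64(0.12)]
```

Emit:
{"op": "play_rows", "data": {"moves": [[[0, -0.007, 0.012, 0, -1], [0, -0.006, 0.01, 0, -1], [0, -0.005, 0.008, 0, -1], [0, -0.003, 0.006, 0, -1], [0, -0.002, 0.004, 0, -1], [0, 0, 0.001, 0, -1], [0, 0, 0, 0, -1], [0, 0, 0, 0, -1], [0, 0, 0, 0, -1], [0, 0, 0, 0, -1]]]}}

```text
time: 25.25
tool_pos: [0.5082, -0.1071, 0.1841]
tool_rot: [-0.059, 1.557, -0.77]
contact_force: [0.5, -0.8, 0.2]
opening: 0.0097
```

Run:
```python
from h import *
from cell import robot
s=robot.observe();print(s["tool_pos"],Rt(s).round(4).tolist(),s["time"])
for n in("scene","top"): cv2.imwrite(f"pics/{n}f.png",robot.read_camera(n)[:,:,::-1])
im=cv2.imread("pics/topf.png"); cv2.imwrite("pics/topfz.png",cv2.resize(im[180:320,260:440],None,fx=4.4,fy=4.2,interpolation=2))
im=cv2.imread("pics/scenef.png"); cv2.imwrite("pics/scenefz.png",cv2.resize(im[110:310,200:400],None,fx=3.5,fy=3,interpolation=2))
```

```text
[ 0.50818586 -0.1071283   0.18405728] [[0.0099, 0.6528, 0.7575], [-0.0096, 0.7575, -0.6527], [-0.9999, -0.0008, 0.0138]] 25.25
```

View pics/topfz.png

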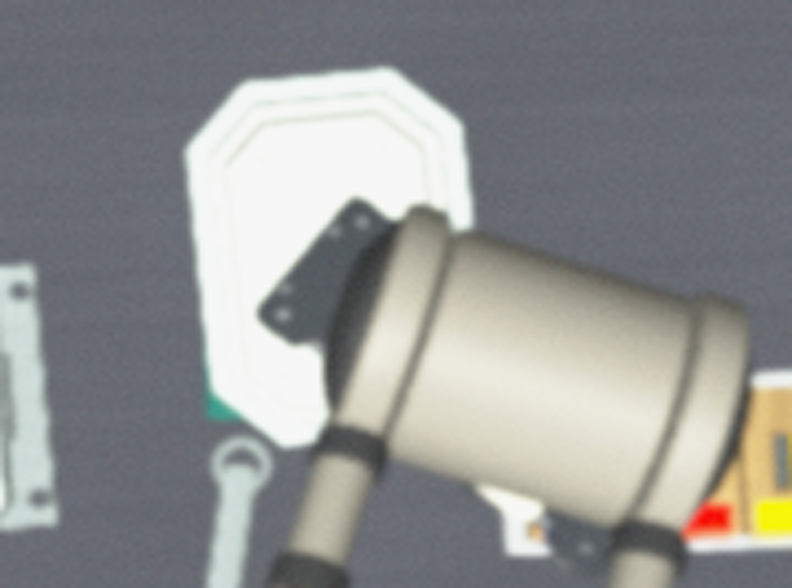

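View pics/scenefz.png

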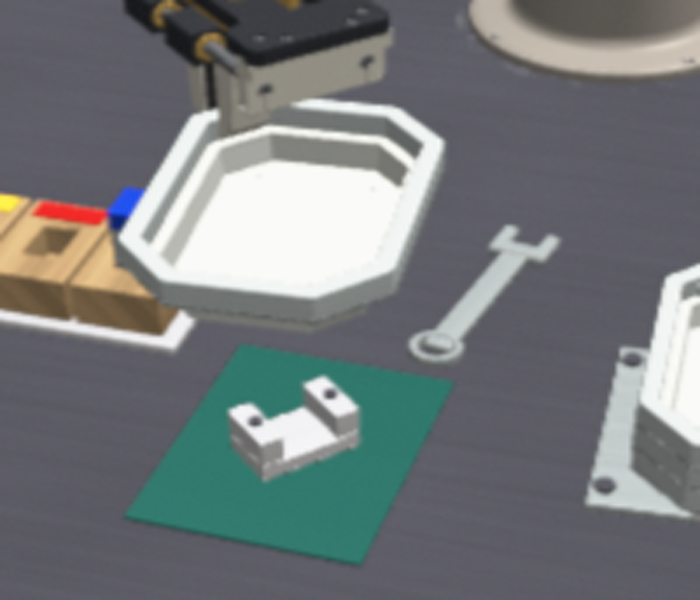

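View pics/scenef.png

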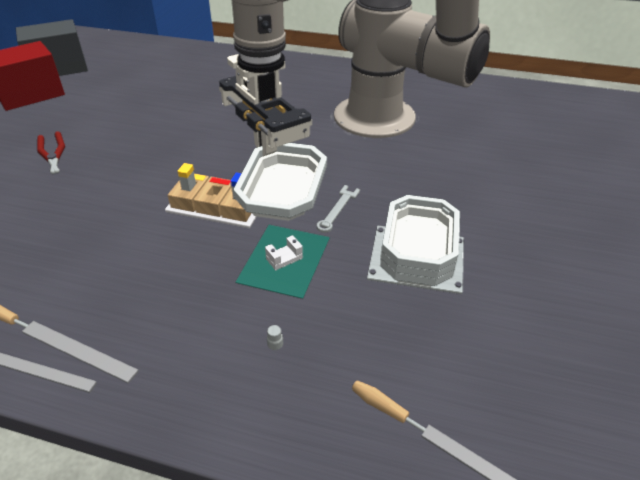

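Run:
```python
from fit import *
from cell import robot
t=robot.get_calibration("top");sc=robot.get_calibration("scene")
A=np.array([(185,150),(245,82),(395,70),(463,125),(285,447),(211,392)])/[4.4,4.2]+[260,180]; ia=[5,4,3,2,7,6]
B=np.array([(400,107),(443,148),(403,272),(315,298),(162,288),(117,232),(188,122)])/[3.5,3]+[200,110]; ib=[7,6,5,4,3,2,1]
O=np.c_[OCT,np.full(8,.038)]
def f(q,full=0):
    P=O@R.from_rotvec(q[3:]).as_matrix().T+q[:3]
    return np.r_[(w2p(t,P[ia])-A).ravel(),(w2p(sc,P[ib])-B).ravel()]
r=least_squares(f,[.577,-.056,.15,0,0,.07],loss="soft_l1"); J=np.linalg.inv(r.jac.T@r.jac)
print(r.x[:3],np.degrees(r.x[3:]),"sd",np.sqrt(np.diag(J))[:3],np.degrees(np.sqrt(np.diag(J))[3:]));print(f(r.x).reshape(-1,2).round(1).tolist())
m0=cv2.imread("pics/scene0.png");h=cv2.cvtColor(m0,cv2.COLOR_BGR2HSV);m=cv2.inRange(h,(75,80,40),(95,255,255))
n,l,st,ce=cv2.connectedComponentsWithStats(m);i=1+np.argmax(st[1:,4]);cn=max(cv2.findContours((l==i).astype(np.uint8),0,1)[0],key=len)
b=cv2.approxPolyDP(cv2.convexHull(cn),6,True)[:,0];W=p2w(sc,b,.003);print("mat sc",W.tolist(),W.mean(0))
m0=cv2.imread("pics/top0.png");h=cv2.cvtColor(m0,cv2.COLOR_BGR2HSV);m=cv2.inRange(h,(75,80,40),(95,255,255))
n,l,st,ce=cv2.connectedComponentsWithStats(m);i=1+np.argmax(st[1:,4]);cn=max(cv2.findContours((l==i).astype(np.uint8),0,1)[0],key=len)
b=cv2.boxPoints(cv2.minAreaRect(cn));W=p2w(t,b,.003);print("mat top",W.mean(0))
```

```text
[ 0.5718 -0.0548  0.154 ] [-0.5933  0.1859  4.415 ] sd [0.0011 0.0012 0.0015] [1.5217 1.0451 0.468 ]
[[0.5, 0.2], [-0.3, 0.8], [-1.3, 0.2], [-1.0, -0.3], [-0.4, -0.4], [0.5, -0.3], [-0.9, 1.7], [0.2, -0.7], [-2.6, -0.2], [-0.4, 0.3], [-0.1, -2.4], [0.3, 2.5], [1.0, -0.9]]
mat sc [[0.49748340220679177, -0.11756681513513204, 0.0030000000000001137], [0.4991141850793115, 0.00909586978003693, 0.0030000000000000027], [0.6649480086272789, 0.00798774275739561, 0.0030000000000000027], [0.66384840373631, -0.1195016531679439, 0.0030000000000000027]] [ 0.5813 -0.055   0.003 ]
mat top [ 0.5794 -0.0559  0.003 ]
```

Emit:
{"op": "play_rows", "data": {"moves": [[[0, 0.001, 0.001, 0, -1], [0, 0.002, 0.002, 0, -1], [0, 0.002, 0.002, 0, -1], [0, 0, 0.001, 0, -1], [0, 0, 0, 0, -1], [0, 0, 0, 0, -1], [0, 0, 0, 0, -1], [0, 0, 0, 0, -1], [0, 0, 0, 0, -1], [0, 0, 0, 0, -1]]]}}

```text
time: 26.35
tool_pos: [0.5167, -0.1073, 0.1841]
tool_rot: [-0.065, 1.557, -0.776]
contact_force: [0.1, -0.4, -1.8]
opening: 0.0095
```

Run:
```python
from h import *
from cell import robot
s=robot.observe();print(s["tool_pos"],Rt(s).round(4).tolist(),s["time"],s["opening"],s["contact_force"],s["qvel"].round(4))
cv2.imwrite("pics/sceneg.png",robot.read_camera("scene")[:,:,::-1])
```

```text
[ 0.51669374 -0.10728172  0.18408422] [[0.0097, 0.6529, 0.7574], [-0.0096, 0.7575, -0.6528], [-0.9999, -0.0009, 0.0136]] 26.35 0.009473007017703481 [ 0.08082142 -0.42586578 -1.83109884] [ 0.0003 -0.0008  0.0018  0.0001  0.0003 -0.0004]
```

View pics/sceneg.png

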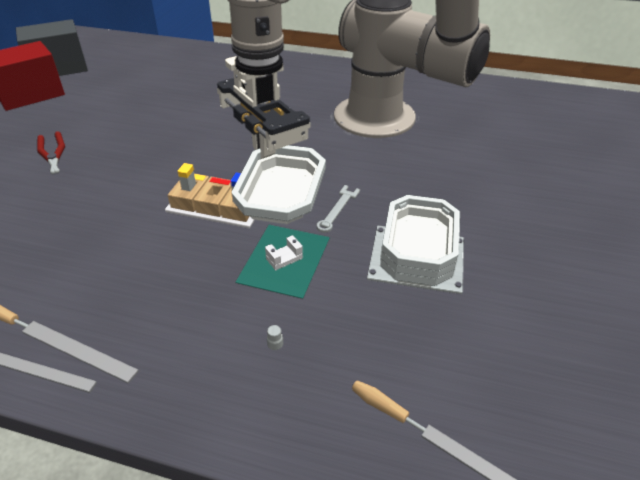

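The tray is steady above the mat, and the other things are where they were. Handing in.

```bash
python3 -c "
from cell import robot
print(robot.hand_in())"
```

```text
the job is handed in; nothing more can be done
None
```

The block is back in its slot, and the tray is being held level over the middle of the mat. I handed the job in at 26.4 s of the 64 s allowed.

- **Block:** I lowered it upright into the blue-labelled pocket until the force rose to about 12 N at the expected full depth, then opened the gripper. The wrist view afterwards matched a fully seated block to within about 4 pixels.
- **Peel:** I pinched the tray's near-right corner and lifted it. A picture at 13.5 mm of lift showed the gap tapering to zero at the opposite corner, with a pull of about 13 N. That is slightly above the 5 to 12 N you gave for one corner. By the next picture, at about 31 mm of lift, the tray had come free and settled level in the jaws, so I did not see the opposite corner let go.
- **Final pose:** A fit to the top and scene pictures put the tray's underside about 154 mm above the bench, or about 150 mm above the mat. It was level to about 0.6°, give or take 1.5°. I then moved it about 8 mm further, which should put its centre within about 2 mm of the mat's; I did not measure the tray again after that.
- **Disagreements:** The top and scene cameras differed by about 2 mm on the mat's centre. The gripper itself leans about 0.8°, though the tray measured level.
- **Other things:** In the last picture the clamp, wrench, socket, yellow block and the rest of the stack look to be where they were.

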